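Fit up a lever over its stub post

TASK

The flanged stub post has toppled over on the welding fixture plate: stand it upright on its square foot on the plate and let go of it. Then pick up the two-eyed lever by its balance point and hold it still and level, its big eye centred above the post with a gap of about 3 cm and its bar parallel to the plate's fence, ready for tacking. Finish while holding it there, not put down or touching the post, and leave everything else on the bench where it is.

Things in the scene. Friction and masses are not known exactly. Their poses are not given: they have to be found in the camera images.
- fixture: Welding fixture: a dark steel plate 240 x 240 mm, 10 mm thick, fixed on the bench. Origin: centre of its underside; z up. A fence, a straight bar 15 mm wide whose top is 28 mm above the bench, runs along y on the plate's whole +x edge (away from the robot); its inner face is at x = +105 mm.
- stub_mid (a point): Middle of the steel stub post (0.5 kg): square foot 60 x 60 x 12 mm, round stem 28 mm thick, 90 mm tall in all; this point is on the stem's axis 45 mm from the foot's underside, z along the stem to its top, x and y square to the foot. It starts toppled, sloping 12 degrees down to its top, on the foot's +x edge, about which it can be tipped up, the stem turning in a light pinch (10 N).
- stub_top (a point): Centre of the top end of the post's stem, 90 mm from the underside of its foot; axes as for stub_mid. The post's centre of mass is 21 mm from the underside of its foot.
- lever_balance (a point): Balance point of the steel lever (0.55 to 0.9 kg) lying flat on the bench: a bar 20 mm wide, 10 mm thick between a big eye (56 mm across, 26 mm high, bore 32 mm) and a small one (30 mm across, 26 mm high, no bore), 190 mm centre to centre. The point is mid-bar, 13 mm above the eyes' underside, 64 mm from the big eye's centre. x along the bar to the small eye, z up.
- lever_eye (a point): Centre of the lever's big eye, half-way up (13 mm above its underside); axes as for lever_balance.
- magnet: Bystander: red arrow-shaped welding magnet, about 71 x 55 x 18 mm; origin at the underside, under the middle of its square part.
- nut: Bystander: large dark hexagon nut, 46 mm wide over the flats, 22 mm high; origin under its centre.
- can: Bystander: ribbed tin can standing upright, 100 mm in diameter, 110 mm high; origin under its centre.
- brush: Bystander: flat brush lying along its x axis, to one side.
- hammer: Bystander: hammer lying along its x axis, to the other side.
- clamp: Bystander: C-clamp lying flat, about 160 x 100 mm, 20 mm high; origin under its middle.
- grinder: Bystander: angle grinder lying down, about 270 mm long and 65 mm high; origin under its handle.
Not all that is in view belongs to the job. What is shaped like the part that bears stub_mid but orange or red is not meant.

How it is judged:
By the outcome, as a careful person would: the job done as asked, in the order asked, and still so for the second after the job is handed in, while the arm keeps its last pose, push and grip.
It also fails if it takes over 66 s, if anything falls off the work surface, if the arm or the gripper's body presses on something with over 40 N, if the wrist force passes 120 N, or if a joint passes its speed limit or range.

ROBOT

A 6-joint arm with a two-finger parallel gripper is mounted at the origin on the work surface. World frame = base frame: x ahead of the robot, y to its left, z up, the work surface at z = 0. Lengths are in mm, angles in rad, forces in N, time in s.
With the tool pointing down it reaches from about 350 to 975 mm from the base axis. Payload 7.1 kg.
Tool frame: the origin (TCP) lies at the very end of the fingers, on their centre line; the grasp point (between the pads) lies 19 mm behind it; z points along the fingers, x is the direction in which the jaws open and shut, and the axes are right-handed (so a half turn about z gives the same grasp; the last joint's range is limited). The gripper opens to 88 mm and grips with 3 to 60 N. Pads are 20 mm wide; open, the fingers measure 115 mm over their backs; the gripper's body (75 mm by 178 mm) begins 61 mm behind the grasp point.
Start: joints at [1.315, 0.423, 1.63, -0, 1.089, -0.019], TCP at [146.589, 607.549, 222.675] pointing down, gripper open.
Joint ranges: [-3, 3], [-0.9, 2.11], [0.09, 2.58], [-1.31, 4.45], [0.11, 2.69], [-2.54, 2.54]. Speed limits (rad/s): [2.39, 2.39, 3.01, 3.14, 3.14, 3.14].

INTERFACE

Orientations are given as a rotation vector (axis times angle).
In Python, from workcell import ctrl gives the robot as it stands. The module is installed in compiled form; this text tells all that it offers.
- The arm moves only by the tool move_arm, never from a script. Its argument "motion" is a list of rows, each a list of 2 entries, a list of its own where there are three numbers: the shift along the tool's x, y, z normalised to -1 to 1, where 1 is 150 mm, then the turn, a rotation vector about the tool's x, y, z normalised to -1 to 1, where 1 is 60 degrees. In form: [[[x, y, z], [rx, ry, rz]], ...]. A call has exactly 5 rows; each row is the pose to reach, as a shift and turn from the pose commanded when the call began, along the tool's axes at that moment; what a row does not reach only later rows make up. A row lasts 1/8 s, in which the tool goes at most 62.5 mm and 10.7 degrees, less where a joint would pass 70% of its speed; a pose out of reach is approached as far as the arm can. A call with a number of a shift or a turn outside -1 to 1 is refused whole. A call with a gripper value outside its range is refused whole. "gripper" is the opening, from 0 (shut) to 1 (fully open), set as the call begins (left out, the last holds). The fingers move at their own pace and stop on an object; the grip force is fixed at half the most. Time passes only in rows, so rows that repeat a pose let the fingers close, or fill a call up. It gives the time, the measured TCP pose, the force and the opening at its end, in the units of the state.
- ctrl.get_obs(): the state, without advancing time (a new reading comes with each control period).
- ctrl.get_image(name): name is "scene" or "top" or "wrist"; returns a dict with "pixels" (480x640x3 uint8, red, green, blue), "camera_matrix" (3x3 intrinsics, pixels), "R" (3x3) and "t" (3): a world point X has camera coordinates R X + t; the wrist camera has in their place "mount" (4x4, takes a point from camera to tool coordinates, whose origin is the TCP and whose axes are the tool frame's). Camera axes: x right, y down, z forward; pixel columns grow to the right and rows downward; lengths in mm; the calibration is good to about 2 mm. A picture is of the moment at which its call begins: read the wrist's pose just before it. There is no depth.
- ctrl.close_job(): hands the job in, once; it reports no verdict.
Trained networks look in the newest picture that a camera, given by its name, has taken for a name from the list of things; names that differ only in an ending like _2 or _b are one class to them, and where a whole thing is asked for, a point or a joint stands for the part that bears it (a point fixed in the world has none). Each returns a list of dicts, best first, with "p" (0 to 1); they miss things now and then, are a little off and sometimes report something else, mostly with a low value. They report only what shows in the picture. A call takes as long as a camera call. They do not tell look-alikes from the thing itself.
- ctrl.boxes_of(camera, name): "location" ([x, y, z] in mm, in world coordinates, good to about 4 mm: the middle of the surface that is visible of it).
- ctrl.regions_of(camera, name): "mask" (480x640 bool, what is visible of it).
- ctrl.pinpoint(camera, name): "location" ([x, y, z] in mm, in world coordinates, good to about 4 mm: a listed point, or the origin of a listed thing).
The state is a dict: "t": time; "qpos": joint angles; "qvel": joint speeds; "joint_torque": joint torques, N m; "ee_pos": TCP position; "orientation": TCP orientation; "ft_force": force on the tool from outside, world axes, zero at the start; "moment": the same for the moment, N m; "width": finger opening in mm.
Only numpy, scipy, OpenCV 4.12 (cv2) and the standard library are available. Lean on these libraries where they do the work, as an engineer would, in place of code of your own. Each camera call takes 0.05 s, during which the arm holds its last target.

## Working session

There is one attempt and no reset: what is moved stays moved. The work goes in short steps, Python scripts to look and compute and a tool call to move; the robot and the scene stay as the last step left them, time stands still between calls to the robot, and variables do not carry over. Pictures are saved under pics/ and viewed, and the job is handed in when it is done.

Besides the shell and the picture viewer there is one more tool, called after "Emit:" as name([rows], argument=value, ...), one row to a line, values as JSON. move_arm: Moves the arm, as the interface text tells. Its arguments: {"type":"object","properties":{"motion":{"type":"array","items":{"type":"array"}},"gripper":{"type":"number"}},"required":["motion"]}

```bash
mkdir -p pics
python3 - <<'E'
from workcell import ctrl
import cv2
o=ctrl.get_obs();print(o)
for n in ["scene","top"]:
    im=ctrl.get_image(n);cv2.imwrite(f"pics/{n}0.png",im["pixels"][:,:,::-1]);print(n,im["camera_matrix"],im["R"],im["t"])
    for k in ["fixture","stub_mid","stub_top","lever_balance","lever_eye","magnet","nut","can","clamp","grinder","hammer","brush"]:
        print(n,k,[(d["p"].__round__(2),[round(float(v)) for v in d["location"]]) for d in ctrl.pinpoint(n,k)][:3])
print(ctrl.get_obs()["t"])
E
```

```text
{'t': 0.0, 'qpos': array([ 1.31502409e+00,  4.23833703e-01,  1.63068213e+00, -1.90380615e-05,
        1.08859136e+00, -1.90288058e-02]), 'qvel': array([ 2.09711994e-04, -1.47079805e-03,  4.69286944e-04, -5.91653833e-05,
        1.09905818e-03,  2.09491896e-04]), 'joint_torque': array([-3.42106396e-03, -5.44637418e+01, -2.73662871e+01,  6.42702193e-02,
        2.27141491e-02, -1.04625810e-04]), 'ee_pos': array([146.44433551, 607.03362469, 221.90924302]), 'orientation': array([ 2.46750074e+00,  1.94299087e+00, -1.88024684e-03]), 'ft_force': array([ 0.40057451,  0.63896241, -0.19278008]), 'moment': array([ 0.03444006,  0.02862157, -0.02730653]), 'width': 87.4967703461559}
scene [[606.38812896   0.         319.3657436 ]
 [  0.         606.38812896 241.26573393]
 [  0.           0.           1.        ]] [[ 0.12245953  0.99235871  0.01509482]
 [ 0.76104118 -0.08413024 -0.64322502]
 [-0.63704002  0.09025681 -0.76552839]] [ -63.03545887 -388.39016926 1902.44806062]
scene fixture [(0.89, [571, -234, 2])]
scene stub_mid [(0.86, [714, -467, 25]), (0.75, [592, -200, 33]), (0.73, [294, -206, 27]
[... 704 characters left out ...]
57]
 [ 0.07119305 -0.00452249 -0.9974523 ]] [  -7.52722969  565.46158444 1234.5288517 ]
top fixture [(0.75, [567, -235, 2])]
top stub_mid [(0.62, [596, -208, 31]), (0.62, [295, -210, 21]), (0.59, [716, -465, 21])]
top stub_top [(0.96, [632, -179, 24]), (0.92, [309, -468, 14]), (0.75, [272, -164, 13])]
top lever_balance [(0.81, [545, 228, 11]), (0.58, [780, -135, 1])]
top lever_eye [(0.86, [485, 234, 13])]
top magnet [(0.63, [410, 3, 4])]
top nut [(0.55, [602, 10, -2])]
top can [(0.68, [782, 49, 0]), (0.42, [549, 229, 12])]
top clamp [(0.8, [756, 235, -3])]
top grinder [(0.94, [779, -136, 0])]
top hammer [(0.89, [514, 530, -1]), (0.33, [596, -204, 32])]
top brush [(0.86, [486, -513, -1])]
1.3
```

View pics/scene0.png

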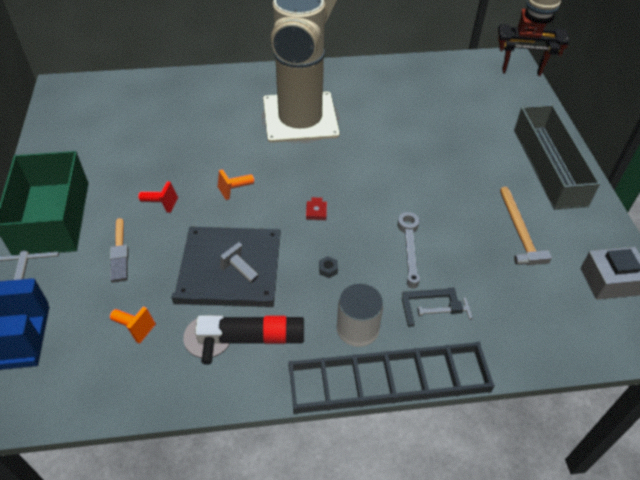

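View pics/top0.png

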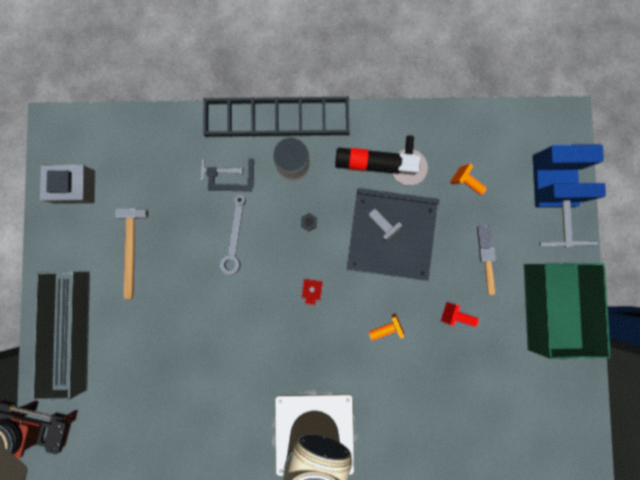

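Run:
```python
import cv2
a=cv2.imread("pics/top0.png");b=cv2.imread("pics/scene0.png")
cv2.imwrite("pics/topcrop.png",cv2.resize(a[250:410,310:510],None,fx=4,fy=3.75,interpolation=cv2.INTER_CUBIC))
cv2.imwrite("pics/scenecrop.png",cv2.resize(b[150:310,130:330],None,fx=4,fy=3.75,interpolation=cv2.INTER_CUBIC))
```

```text
(no output)
```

View pics/topcrop.png

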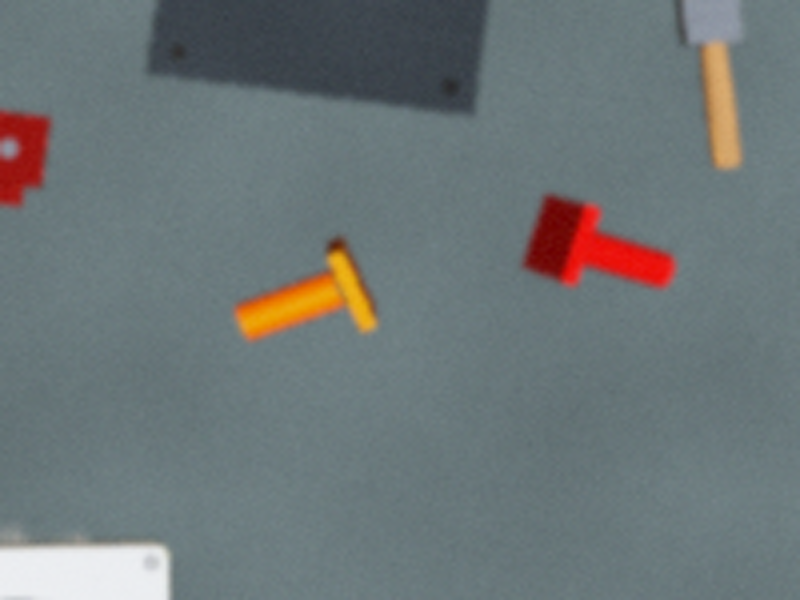

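View pics/scenecrop.png

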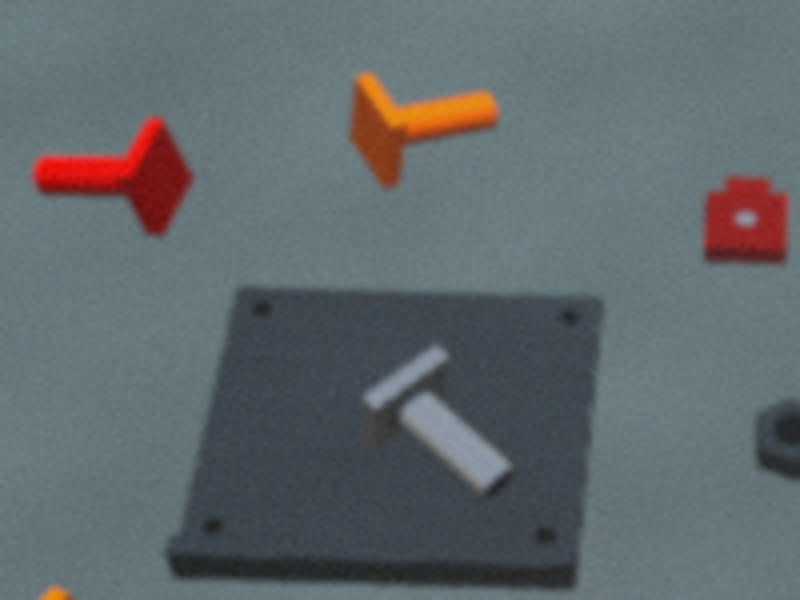

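```bash
cat > h.py <<'E'
from workcell import ctrl
import numpy as np, cv2
from scipy.spatial.transform import Rotation as R
def ray(im,u,v,z):
    K=im["camera_matrix"];Rm=np.array(im["R"]);t=np.array(im["t"])
    c=-Rm.T@t; d=Rm.T@np.linalg.solve(K,np.array([u,v,1.0])); return c+d*(z-c[2])/d[2]
def proj(im,X):
    p=im["camera_matrix"]@(np.array(im["R"])@X+im["t"]); return p[:2]/p[2]
def pose():
    o=ctrl.get_obs(); return np.array(o["ee_pos"]),R.from_rotvec(o["orientation"]),o
def show(im,path,roi=None,f=1):
    a=im["pixels"][:,:,::-1]
    if roi: a=a[roi[0]:roi[1],roi[2]:roi[3]]
    cv2.imwrite(path,cv2.resize(a,None,fx=f,fy=f,interpolation=cv2.INTER_CUBIC))
def steps(Xt,Rt):
    "shift/turn normalised from measured pose"
    p,r,_=pose(); s=r.inv().apply(np.array(Xt)-p)/150; w=(r.inv()*Rt).as_rotvec()/np.radians(60)
    return s.round(3),w.round(3)
E
python3 - <<'E'
from h import *
for n in ["top","scene"]:
    im=ctrl.get_image(n)
    m=ctrl.regions_of(n,"fixture")[0]["mask"].astype(np.uint8)
    cs=max(cv2.findContours(m,0,1)[0],key=cv2.contourArea)
    h=cv2.convexHull(cs); 
    ap=cv2.approxPolyDP(h,8,True)[:,0]; print(n,ap.tolist()); print([ray(im,*c,10).round().tolist() for c in ap])
    for r in ctrl.regions_of(n,"stub_mid")+ctrl.regions_of(n,"lever_balance")[:1]:
        mm=r["mask"]; v,u=np.nonzero(mm); print(r["p"],u.mean(),v.mean(),mm.sum(), im["pixels"][mm].mean(0).round())
        pts=np.c_[u,v].astype(np.float32); ev=cv2.fitLine(pts,cv2.DIST_L2,0,.01,.01).ravel();print(ev)
E
```

```text
top [[358, 188], [439, 199], [428, 280], [347, 268]]
[[704.0, -139.0, 10.0], [668.0, -377.0, 10.0], [432.0, -337.0, 10.0], [469.0, -102.0, 10.0]]
0.98 386.86810551558756 329.5443645083933 417 [212. 134.  26.]
[ 9.3797559e-01 -3.4670123e-01  3.8686810e+02  3.2954437e+02]
0.85 467.4334085778781 179.23250564334086 443 [194. 105.  12.]
[  0.8017577   0.5976492 467.4334    179.2325   ]
0.78 456.7466150870406 315.90522243713735 517 [174.  26.  23.]
[9.472461e-01 3.205073e-01 4.567466e+02 3.159052e+02]
0.67 384.86829268292684 225.62926829268292 410 [126. 131. 140.]
[  0.70856386   0.7056467  384.8683     225.62927   ]
0.84 234.0299572039943 237.2410841654779 701 [131. 139. 149.]
[ 1.6262223e-01 -9.8668844e-01  2.3402995e+02  2.3724109e+02]
scene [[189, 228], [280, 229], [273, 307], [173, 304]]
[[436.0, -334.0, 10.0], [466.0, -98.0, 10.0], [708.0, -134.0, 10.0], [673.0, -368.0, 10.0]]
0.94 237.78995433789953 263.06088280060885 657 [107. 113. 121.]
[  0.73022      0.68321204 237.78995    263.06088   ]
0.9 162.06890756302522 196.88067226890757 595 [152.  31.  30.]
[9.9807501e-01 6.2018573e-02 1.6206891e+02 1.9688068e+02]
0.82 232.21684210526317 183.36631578947367 475 [172.  91.  32.]
[ 9.7706926e-01 -2.1292174e-01  2.3221684e+02  1.8336632e+02]
0.55 134.36065573770492 322.4983606557377 915 [177.  88.  17.]
[  0.93269664   0.36066186 134.36066    322.49835   ]
0.98 410.0270906949352 246.49941107184924 849 [117. 126. 135.]
[8.634052e-02 9.962657e-01 4.100271e+02 2.464994e+02]
```

```bash
python3 - <<'E'
import cv2
a=cv2.imread("pics/top0.png");b=cv2.imread("pics/scene0.png")
x=cv2.resize(a[195:250,355:415],None,fx=9,fy=9,interpolation=cv2.INTER_CUBIC)
cv2.imwrite("pics/tc2.png",x)
E
python3 - <<'E'
from h import *
im=ctrl.get_image("wrist"); print(im["camera_matrix"],np.array(im["mount"]).round(3))
show(im,"pics/w0.png")
E
```

```text
[[413.4412853    0.         322.96826859]
 [  0.         413.4412853  240.96861804]
 [  0.           0.           1.        ]] [[ 1.00000e+00 -1.00000e-03  0.00000e+00 -7.00000e-01]
 [ 1.00000e-03  9.65000e-01  2.64000e-01 -7.13630e+01]
 [-0.00000e+00 -2.64000e-01  9.65000e-01 -1.60641e+02]
 [ 0.00000e+00  0.00000e+00  0.00000e+00  1.00000e+00]]
```

View pics/tc2.png

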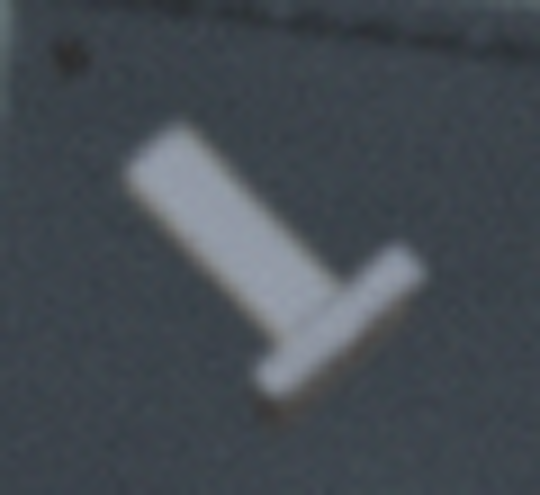

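View pics/w0.png

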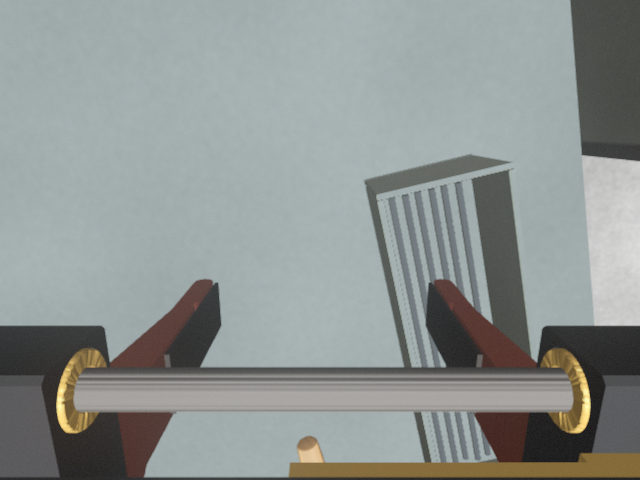

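```bash
cat >> h.py <<'E'
def down(yaw):  # tool x at yaw (deg), z down
    c,s=np.cos(np.radians(yaw)),np.sin(np.radians(yaw))
    return R.from_matrix(np.array([[c,s,0],[s,-c,0],[0,0,-1.]]))
E
python3 - <<'E'
from h import *
p,r,_=pose(); im=ctrl.get_image("top")
print(r.as_matrix().round(3))
A=ray(im,372,211.3,24); B=ray(im,389.2,230,40); print(A,B,np.degrees(np.arctan2(*(A-B)[:2][::-1])),np.linalg.norm(A-B))
y0=76.4;T=np.array([640,-170,300.]);y1=-56
n=5
P=p.copy();yaw=y0
for i in range(n):
    f=(i+1)/n; Pn=p+(T-p)*f; yn=y0+(y1-y0)*f
    rr=down(yaw); print((rr.inv().apply(Pn-P)/150).round(2),((rr.inv()*down(yn)).as_rotvec()/np.radians(60)).round(2)); P,yaw=Pn,yn
E
```

```text
[[ 0.235  0.972  0.   ]
 [ 0.972 -0.235  0.   ]
 [ 0.     0.    -1.   ]]
[ 632.55636595 -176.94930752   24.        ] [ 576.17823054 -222.72773358   40.        ] 39.076218865807505 74.36503509053183
[-0.85  0.88 -0.1 ] [0.   0.   0.44]
[-0.37  1.17 -0.1 ] [0.   0.   0.44]
[ 0.19  1.21 -0.1 ] [0.   0.   0.44]
[ 0.71  1.   -0.1 ] [0.   0.   0.44]
[ 1.08  0.58 -0.1 ] [0.   0.   0.44]
```

Run:
```python
from h import *
p,r,_=pose()
y0=76.4;T=np.array([640,-170,300.]);y1=-52
ys=[76.4,76.4,76.4,60,20,-16,-52]
fs=[0,.2,.4,.56,.72,.86,1]
P=p.copy();yaw=y0
for i in range(6):
    Pn=p+(T-p)*fs[i+1]; yn=ys[i+1]
    rr=down(yaw); print((rr.inv().apply(Pn-P)/150).round(2),((rr.inv()*down(yn)).as_rotvec()/np.radians(60)).round(2)); P,yaw=Pn,yn
```

```text
[-0.85  0.88 -0.1 ] [0. 0. 0.]
[-0.85  0.88 -0.1 ] [0. 0. 0.]
[-0.68  0.71 -0.08] [0.   0.   0.27]
[-0.46  0.87 -0.08] [0.   0.   0.67]
[ 0.18  0.84 -0.07] [0.  0.  0.6]
[ 0.64  0.57 -0.07] [0.  0.  0.6]
```

Emit:
move_arm([
  [[-0.17,0.18,-0.02],[0,0,0]],
  [[-0.34,0.35,-0.04],[0,0,0]],
  [[-0.51,0.53,-0.06],[0,0,0]],
  [[-0.68,0.7,-0.08],[0,0,0]],
  [[-0.85,0.88,-0.1],[0,0,0]],
], gripper=1)

```text
t: 2.42
ee_pos: [245.5, 451.7, 237.9]
orientation: [-2.468, -1.944, -0.0]
ft_force: [0.5, 0.1, -0.5]
width: 87.8
```

Emit:
move_arm([
  [[-0.17,0.18,-0.02],[0,0,0]],
  [[-0.34,0.35,-0.04],[0,0,0]],
  [[-0.51,0.53,-0.06],[0,0,0]],
  [[-0.68,0.7,-0.08],[0,0,0]],
  [[-0.85,0.88,-0.1],[0,0,0]],
])

```text
t: 3.05
ee_pos: [343.9, 296.7, 253.0]
orientation: [2.468, 1.944, 0.001]
ft_force: [1.4, 0.2, 0.2]
width: 88.0
```

Emit:
move_arm([
  [[-0.14,0.14,-0.02],[0,0,0.05]],
  [[-0.27,0.28,-0.03],[0,0,0.11]],
  [[-0.41,0.43,-0.05],[0,0,0.16]],
  [[-0.54,0.57,-0.06],[0,0,0.22]],
  [[-0.68,0.71,-0.08],[0,0,0.27]],
])

```text
t: 3.68
ee_pos: [423.5, 172.8, 264.9]
orientation: [2.719, 1.574, 0.0]
ft_force: [1.1, -0.3, 0.4]
width: 87.2
```

Emit:
move_arm([
  [[-0.09,0.17,-0.02],[0,0,0.13]],
  [[-0.18,0.35,-0.03],[0,0,0.27]],
  [[-0.28,0.52,-0.05],[0,0,0.4]],
  [[-0.37,0.7,-0.06],[0,0,0.54]],
  [[-0.46,0.87,-0.08],[0,0,0.67]],
])

```text
t: 4.3
ee_pos: [502.5, 48.0, 276.8]
orientation: [3.095, 0.539, 0.0]
ft_force: [0.5, 1.0, -0.2]
width: 88.0
```

Emit:
move_arm([
  [[0.04,0.17,-0.01],[0,0,0.12]],
  [[0.07,0.34,-0.03],[0,0,0.24]],
  [[0.11,0.5,-0.04],[0,0,0.36]],
  [[0.14,0.67,-0.06],[0,0,0.48]],
  [[0.18,0.84,-0.07],[0,0,0.6]],
])

```text
t: 4.92
ee_pos: [571.0, -61.0, 287.4]
orientation: [-3.11, 0.443, -0.0]
ft_force: [-0.0, 0.4, 0.2]
width: 88.3
```

Emit:
move_arm([
  [[0.13,0.11,-0.01],[0,0,0.12]],
  [[0.26,0.23,-0.03],[0,0,0.24]],
  [[0.38,0.34,-0.04],[0,0,0.36]],
  [[0.51,0.46,-0.06],[0,0,0.48]],
  [[0.64,0.57,-0.07],[0,0,0.6]],
])

```text
t: 5.55
ee_pos: [639.8, -169.6, 297.8]
orientation: [-2.821, 1.382, -0.0]
ft_force: [0.1, 0.2, 1.0]
width: 88.2
```

```bash
cat >> h.py <<'E'
def wr(im,p,r):
    """wrist image -> world R,t put into dict (p,r read just before)"""
    M=np.array(im["mount"]); Rc=r.as_matrix()@M[:3,:3]; c=p+r.apply(M[:3,3])
    im=dict(im); im["R"]=Rc.T; im["t"]=-Rc.T@c; return im
E
python3 - <<'E'
from h import *
p,r,o=pose(); print(o["t"],p,r.as_matrix().round(3),o["qpos"].round(3))
im=wr(ctrl.get_image("wrist"),p,r); show(im,"pics/w1.png")
for k in ["stub_mid","stub_top"]: print(k,[(d["p"],np.round(d["location"])) for d in ctrl.pinpoint("wrist",k)])
E
```

```text
5.55 [ 639.75407702 -169.63059258  297.83114508] [[ 0.613 -0.79   0.   ]
 [-0.79  -0.613 -0.   ]
 [ 0.    -0.    -1.   ]] [-0.277  0.408  1.473  0.     1.261  0.634]
stub_mid [(0.92, array([ 293., -206.,   19.])), (0.78, array([ 599., -207.,   31.])), (0.45, array([ 490., -514.,   -2.]))]
stub_top [(0.64, array([ 689., -502.,   14.])), (0.62, array([ 631., -176.,   30.]))]
```

View pics/w1.png

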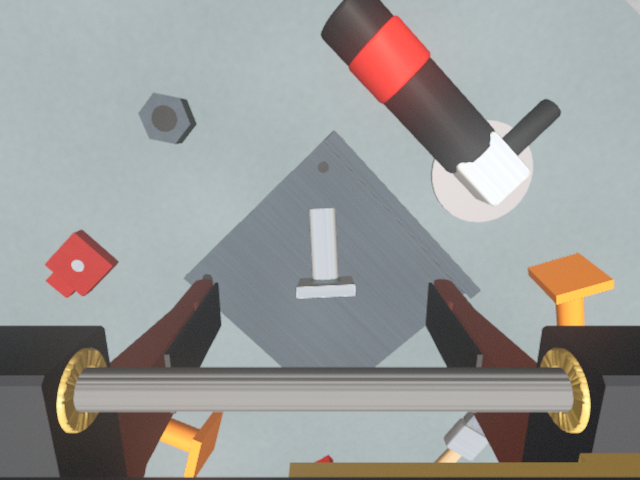

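Run:
```python
from h import *
p,r,o=pose(); im=wr(ctrl.get_image("wrist"),p,r)
show(im,"pics/w1c.png",(120,320,180,500),2.5)
A=ray(im,321.5,209,24); B=ray(im,325,279,40); print(A,B,np.degrees(np.arctan2(*(A-B)[:2][::-1])),np.linalg.norm(A-B))
for s in [(0,0,0)]:
  for yaw in (36,38,40):
    d=np.array([np.cos(np.radians(yaw))*np.cos(np.radians(12)),np.sin(np.radians(yaw))*np.cos(np.radians(12)),-np.sin(np.radians(12))])
    print(yaw,A-45*d, proj(im,A),proj(im,A-78*d))
# fence lines
g=cv2.cvtColor(im["pixels"],cv2.COLOR_RGB2GRAY)
l=cv2.createLineSegmentDetector().detect(g)[0][:,0]
for q in l:
    if np.hypot(q[2]-q[0],q[3]-q[1])>45 and 180<q[[0,2]].mean()<485 and 120<q[[1,3]].mean()<330:
        a=ray(im,q[0],q[1],10);b=ray(im,q[2],q[3],10); print(q.round(1),a.round(),b.round(),(np.degrees(np.arctan2(*(b-a)[:2][::-1]))%90-90).round(2))
```

```text
[ 629.84814222 -175.87099957   24.        ] [ 574.37786634 -223.98690196   40.        ] 40.93894957637535 75.15378612569448
36 [ 594.23793078 -201.74333261   33.35602609] [321.5 209. ] [319.02639625 281.61506543]
38 [ 595.16255496 -202.97035034   33.35602609] [321.5 209. ] [321.49983193 281.65635438]
40 [ 596.12943818 -204.16435169   33.35602609] [321.5 209. ] [323.97321161 281.61660274]
[448.  172.1 382.7 102.2] [ 743. -260.   10.] [ 754. -159.   10.] -6.41
[296.8 298.  353.1 295.7] [ 527. -220.   10.] [ 570. -270.   10.] -49.43
[458.8 169.8 492.7 206. ] [ 752. -267.   10.] [ 746. -323.   10.] -6.18
[309.8 209.3 312.8 275.8] [ 619. -168.   10.] [ 560. -217.   10.] -49.96
[336.6 275.6 333.9 208.1] [ 577. -239.   10.] [ 637. -188.   10.] -49.29
[335.2 129.7 480.1 289.9] [ 703. -137.   10.] [ 666. -381.   10.] -8.63
[182.7 276.4 333.5 129.7] [ 467. -100.   10.] [ 702. -136.   10.] -8.61
```

View pics/w1c.png

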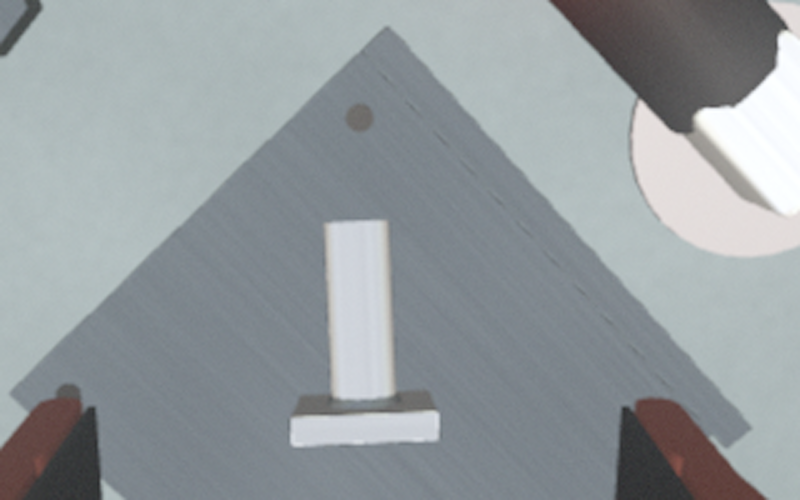

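```bash
cat >> h.py <<'E'
YS=40.5; TOP=np.array([631,-176.5,24.])
def axd(yaw=YS,s=12): 
    c=np.radians(yaw);s=np.radians(s); return np.array([np.cos(c)*np.cos(s),np.sin(c)*np.cos(s),-np.sin(s)])
def rx(a): return R.from_rotvec([np.radians(a),0,0])
E
python3 - <<'E'
from h import *
Rt=down(YS-90)*rx(-25); z=Rt.apply([0,0,1]); ax=TOP-38*axd(); T=ax+15*z
print(z,ax,T); print(steps(T-110*z,Rt))
E
```

```text
[-0.32136145 -0.27446861 -0.90630779] [ 602.73600771 -200.63972991   31.90064425] [ 597.915586   -204.75675899   18.30602745]
(array([0.008, 0.054, 1.195]), array([-0.416,  0.009, -0.039]))
```

Emit:
move_arm([
  [[0,0.01,0.2],[-0.083,0.002,-0.008]],
  [[0.002,0.02,0.4],[-0.166,0.004,-0.016]],
  [[0.004,0.03,0.6],[-0.25,0.005,-0.024]],
  [[0.006,0.04,0.8],[-0.333,0.007,-0.032]],
  [[0.008,0.054,1.0],[-0.416,0.009,-0.039]],
])

```text
t: 6.38
ee_pos: [633.3, -173.8, 147.2]
orientation: [2.482, -1.142, -0.255]
ft_force: [0.8, -0.6, -0.6]
width: 87.8
```

Run:
```python
from h import *
Rt=down(YS-90)*rx(-25); z=Rt.apply([0,0,1]); ax=TOP-38*axd(); T=ax+15*z
p,r,o=pose(); print(o["t"],p,o["qpos"].round(3)); print(steps(T,Rt)); print(steps(T-60*z,Rt))
im=wr(ctrl.get_image("wrist"),p,r); show(im,"pics/w2.png")
d=axd()
for P in (TOP,TOP-78*d): print(proj(im,P))
```

```text
6.375 [ 633.33320391 -173.77123319  147.2113944 ] [-0.136  0.699  1.412 -0.331  1.345  0.853]
(array([ 0.003, -0.081,  0.911]), array([ 0.002, -0.   ,  0.001]))
(array([ 0.004, -0.08 ,  0.511]), array([ 0.002, -0.   ,  0.001]))
[322.65543383 165.05194142]
[322.58898684 266.50156929]
```

View pics/w2.png

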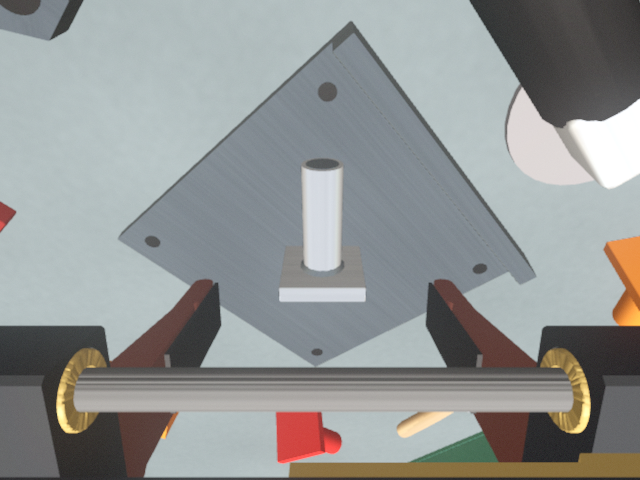

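Emit:
move_arm([
  [[0.003,-0.04,0.2],[0,0,0]],
  [[0.003,-0.081,0.4],[0,0,0]],
  [[0.003,-0.081,0.6],[0,0,0]],
  [[0.003,-0.081,0.77],[0,0,0]],
  [[0.003,-0.081,0.911],[0,0,0]],
])

```text
t: 7.05
ee_pos: [598.0, -205.1, 18.5]
orientation: [2.484, -1.146, -0.253]
ft_force: [0.4, 0.4, 0.2]
width: 87.8
```

Emit:
move_arm([
  [[0,0,0],[0,0,0]],
  [[0,0,0],[0,0,0]],
  [[0,0,0],[0,0,0]],
  [[0,0,0],[0,0,0]],
  [[0,0,0],[0,0,0]],
], gripper=0)

```text
t: 7.68
ee_pos: [598.8, -205.3, 19.0]
orientation: [2.483, -1.147, -0.253]
ft_force: [-0.4, 0.1, -0.3]
width: 41.4
```

Run:
```python
from h import *
p,r,o=pose(); print(o["t"],p,o["width"],o["ft_force"],o["moment"])
im=wr(ctrl.get_image("wrist"),p,r); show(im,"pics/w3.png")
```

```text
7.675 [ 598.77685573 -205.30814764   19.0229732 ] 41.35749717477837 [-0.41771882  0.07990741 -0.3132347 ] [ 0.08905082 -0.02853262  0.02913067]
```

View pics/w3.png

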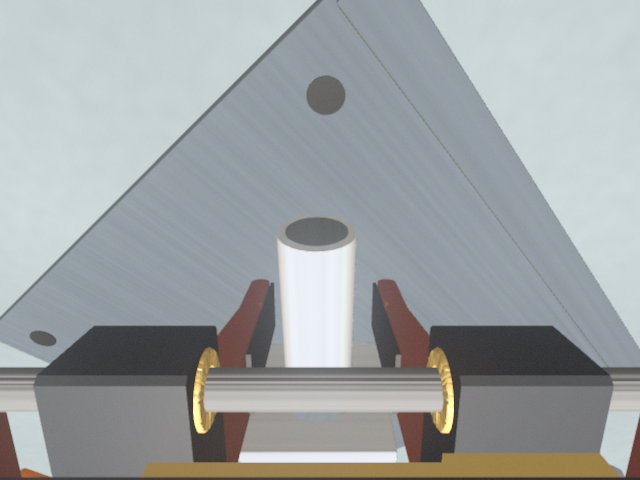

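Emit:
move_arm([
  [[0,0,0],[0,0,0]],
  [[0,0,0],[0,0,0]],
  [[0,0,0],[0,0,0]],
  [[0,0,0],[0,0,0]],
  [[0,0,0],[0,0,0]],
], gripper=0)

```text
t: 8.35
ee_pos: [598.3, -205.1, 18.7]
orientation: [2.483, -1.147, -0.254]
ft_force: [-1.4, 4.2, 3.4]
width: 27.6
```

Run:
```python
from h import *
p,r,o=pose(); print(o["t"],p,o["width"],o["ft_force"],o["moment"])
z=r.apply([0,0,1]); ax=p-15*z; print(ax)
def w(lift,a):
    Rt=r*rx(a); return ((r.inv().apply(ax+[0,0,lift]+15*Rt.apply([0,0,1])-p))/150).round(3), round(a/60,3)
for l,a in ((10,0),(25,5),(40,15),(50,25),(60,35)): print(l,a,*w(l,a))
r0=r;r=r0*rx(35);p=ax+[0,0,60]+15*r.apply([0,0,1]);ax=ax+[0,0,60]
print()
for a in (10,20,30,40,48):print(a,*w(2,a))
```

```text
8.35 [ 598.29859076 -205.08030028   18.67615072] 27.607269334873852 [-1.35905662  4.23554084  3.44430417] [ 0.66694104  0.39473702 -0.46302217]
[ 603.12248295 -200.97814991   32.27403388]
10 0 [-0.     0.028 -0.06 ] 0.0
25 5 [-0.     0.062 -0.151] 0.083
40 15 [-0.     0.087 -0.245] 0.25
50 25 [-0.     0.098 -0.312] 0.417
60 35 [-0.     0.112 -0.381] 0.583

10 [-0.    -0.02  -0.015] 0.167
20 [-0.    -0.037 -0.019] 0.333
30 [-0.    -0.052 -0.027] 0.5
40 [-0.    -0.067 -0.037] 0.667
48 [-0.    -0.077 -0.046] 0.8
```

Emit:
move_arm([
  [[0,0.028,-0.06],[0,0,0]],
  [[0,0.062,-0.151],[0.083,0,0]],
  [[0,0.087,-0.245],[0.25,0,0]],
  [[0,0.098,-0.312],[0.417,0,0]],
  [[0,0.112,-0.381],[0.583,0,0]],
])

```text
t: 8.98
ee_pos: [605.6, -200.3, 78.9]
orientation: [-2.704, 1.247, -0.117]
ft_force: [-0.1, 1.8, -5.7]
width: 27.4
```

Run:
```python
from h import *
p,r,o=pose(); print(o["t"],p,r.apply([0,0,1]),o["width"],o["ft_force"],o["moment"],o["qpos"].round(2))
im=wr(ctrl.get_image("wrist"),p,r); show(im,"pics/w4.png")
show(ctrl.get_image("scene"),"pics/s4.png",(180,320,150,350),3.5)
```

```text
8.975 [ 605.56096681 -200.32121115   78.88460587] [ 0.13813138  0.11337613 -0.98390323] 27.399312296176287 [-0.13045706  1.82962684 -5.68373537] [-0.03876754  0.2847517   0.01306858] [-0.42  0.6   1.75  0.24  0.73  0.27]
```

View pics/w4.png

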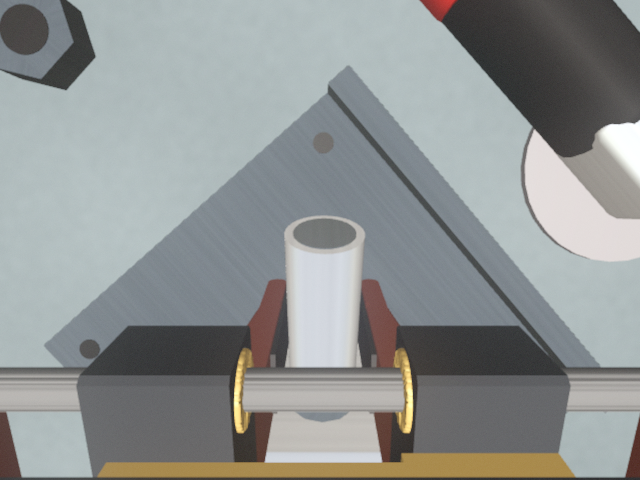

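View pics/s4.png

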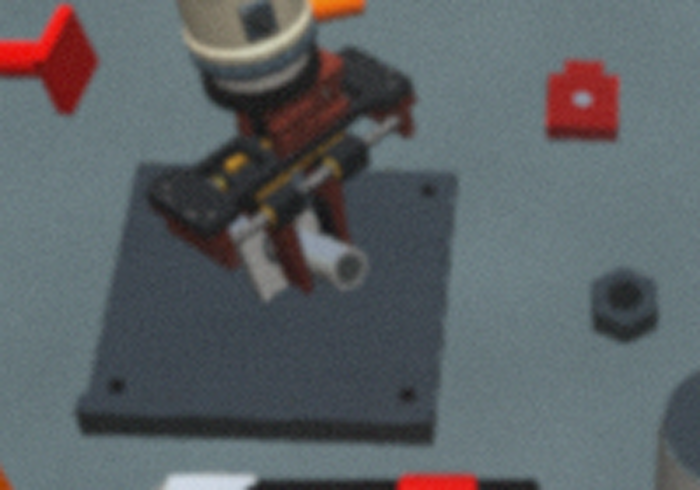

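Emit:
move_arm([
  [[0,-0.02,-0.015],[0.167,0,0]],
  [[0,-0.037,-0.019],[0.333,0,0]],
  [[0,-0.052,-0.027],[0.5,0,0]],
  [[0,-0.067,-0.037],[0.667,0,0]],
  [[0,-0.077,-0.046],[0.8,0,0]],
])

```text
t: 9.7
ee_pos: [613.1, -192.7, 86.5]
orientation: [-1.97, 0.906, -0.505]
ft_force: [-0.5, 1.5, -5.4]
width: 27.5
```

Run:
```python
from h import *
p,r,o=pose(); print(o["t"],p,r.apply([0,0,1]),o["width"],o["ft_force"],o["moment"],o["qpos"].round(2))
z=r.apply([0,0,1]); print("axis pt",p-15*z)
im=wr(ctrl.get_image("wrist"),p,r); show(im,"pics/w5.png")
show(ctrl.get_image("scene"),"pics/s5.png",(180,320,150,350),3.5)
```

```text
9.7 [ 613.1175386  -192.7088714    86.51378446] [ 0.64571496  0.55287508 -0.52667005] 27.524778735321743 [-0.53064765  1.4957752  -5.38393308] [-0.6267013   0.99574131  0.11972456] [-0.74  0.77  1.88  1.39  1.03 -1.  ]
axis pt [ 603.43181421 -201.00199758   94.41383517]
```

View pics/w5.png

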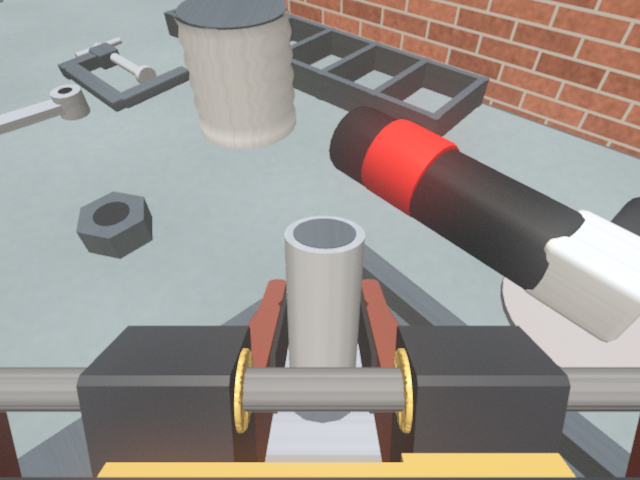

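View pics/s5.png

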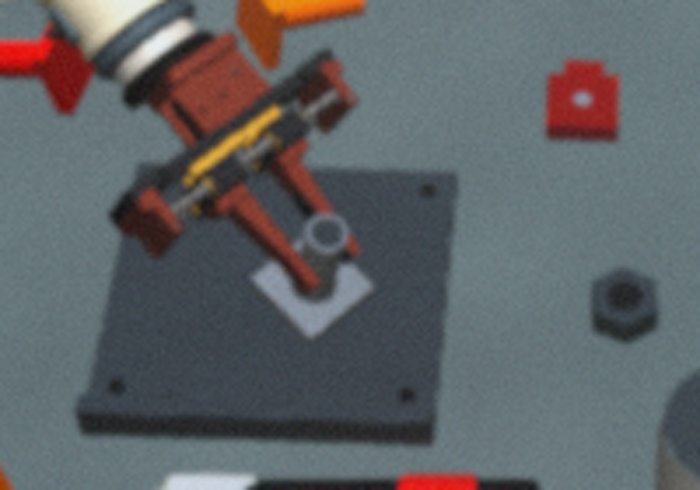

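Run:
```python
from h import *
p,r,o=pose(); z=r.apply([0,0,1]); ax=p-15*z; print("x",r.apply([1,0,0]))
def w(l,a):
    Rt=r*rx(a); return ((r.inv().apply(ax+[0,0,l]+15*Rt.apply([0,0,1])-p))/150).round(3), round(a/60,3)
for l,a in ((0,6),(0,12.5),(-5,18.8),(-15,18.8),(-26,18.8)): print(l,a,*w(l,a))
r2=r*rx(18.8)
for dz in (-2,-4,-6,-8,-10): print(dz,(r2.inv().apply([0,0,dz])/150).round(3))
```

```text
x [ 0.64856029 -0.7611178  -0.00832162]
0 6 [-0.    -0.01  -0.001] 0.1
0 12.5 [-0.    -0.022 -0.002] 0.208
-5 18.8 [ 0.    -0.004  0.012] 0.313
-15 18.8 [0.001 0.052 0.048] 0.313
-26 18.8 [0.001 0.115 0.087] 0.313
-2 [0.    0.013 0.003]
-4 [0.    0.026 0.006]
-6 [0.    0.039 0.009]
-8 [0.    0.052 0.012]
-10 [0.001 0.065 0.015]
```

Emit:
move_arm([
  [[0,-0.01,-0.001],[0.1,0,0]],
  [[0,-0.022,-0.002],[0.208,0,0]],
  [[0,-0.004,0.012],[0.313,0,0]],
  [[0.001,0.052,0.048],[0.313,0,0]],
  [[0.001,0.115,0.087],[0.313,0,0]],
])

```text
t: 10.42
ee_pos: [615.1, -191.1, 64.2]
orientation: [-1.679, 0.772, -0.609]
ft_force: [0.2, 0.7, -3.4]
width: 27.4
```

Emit:
move_arm([
  [[0,0,0],[0,0,0]],
  [[0,0.006,0.002],[0,0,0]],
  [[0,0.013,0.003],[0,0,0]],
  [[0,0.019,0.005],[0,0,0]],
  [[0,0.026,0.006],[0,0,0]],
])

```text
t: 11.05
ee_pos: [614.6, -192.0, 60.9]
orientation: [-1.675, 0.773, -0.613]
ft_force: [0.2, -0.2, -4.4]
width: 27.4
```

Run:
```python
from h import *
p,r,o=pose(); print(o["t"],p,r.apply([0,0,1]),o["width"],o["ft_force"],o["moment"],o["qpos"].round(2))
z=r.apply([0,0,1]); print("axis pt",p-15*z)
show(ctrl.get_image("scene"),"pics/s6.png",(180,320,150,350),3.5)
```

```text
11.05 [ 614.55049027 -191.98314182   60.91498546] [ 0.7413339   0.6310227  -0.22854849] 27.36314089961174 [ 0.19075419 -0.21097811 -4.40256297] [-0.71523096  0.94738795 -0.00497539] [-0.81  1.    1.84  1.55  1.33 -1.26]
axis pt [ 603.43048184 -201.44848228   64.34321279]
```

View pics/s6.png

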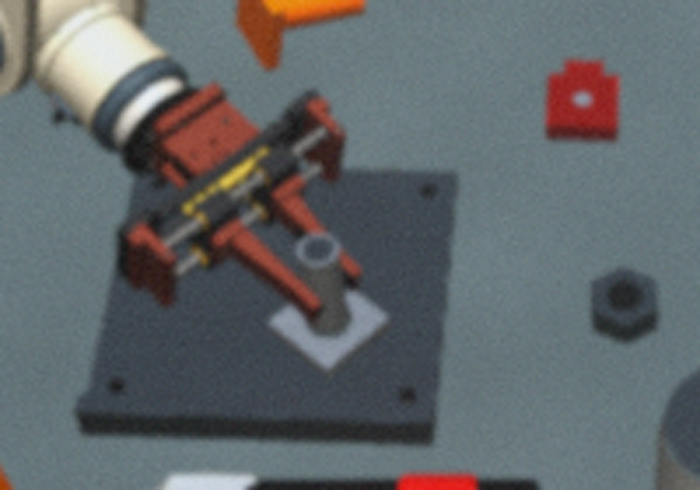

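Not yet in contact (full weight still carried); lower in small steps.

Emit:
move_arm([
  [[0,0.004,0.001],[0,0,0]],
  [[0,0.008,0.002],[0,0,0]],
  [[0,0.012,0.003],[0,0,0]],
  [[0,0.016,0.004],[0,0,0]],
  [[0,0.02,0.005],[0,0,0]],
])

```text
t: 11.72
ee_pos: [614.5, -191.7, 59.1]
orientation: [-1.672, 0.771, -0.614]
ft_force: [-5.4, 0.1, 7.2]
width: 27.0
```

Emit:
move_arm([
  [[0,0.003,0.001],[0,0,0]],
  [[0,0.006,0.001],[0,0,0]],
  [[0,0.01,0.002],[0,0,0]],
  [[0,0.01,0.002],[0,0,0]],
  [[0,0.01,0.002],[0,0,0]],
])

```text
t: 12.35
ee_pos: [614.5, -191.6, 58.9]
orientation: [-1.67, 0.769, -0.615]
ft_force: [-8.0, 0.5, 12.0]
width: 27.4
```

Run:
```python
from h import *
p,r,o=pose(); print(o["t"],p,r.apply([0,0,1]),o["width"],o["ft_force"],o["moment"])
z=r.apply([0,0,1]); print("axis pt",p-15*z)
im=wr(ctrl.get_image("wrist"),p,r); show(im,"pics/w7.png")
show(ctrl.get_image("scene"),"pics/s7.png",(220,290,200,300),7)
```

```text
12.35 [ 614.45166314 -191.55324742   58.93344399] [ 0.74148601  0.63278783 -0.22310999] 27.389142964279156 [-7.95258753  0.4512359  12.03792797] [ 0.75698771 -0.87356873  0.8023576 ]
axis pt [ 603.32937303 -201.04506479   62.28009389]
```

View pics/s7.png

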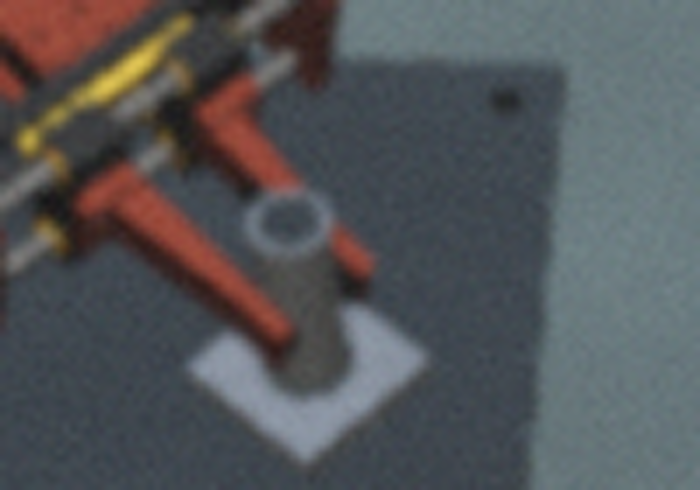

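View pics/w7.png

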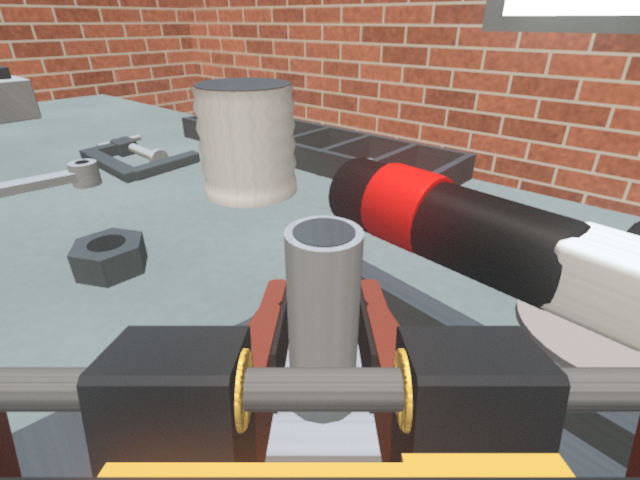

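Emit:
move_arm([
  [[0,-0.005,-0.001],[0,0,0]],
  [[0,-0.012,-0.003],[0,0,0]],
  [[0,-0.012,-0.003],[0,0,0]],
  [[0,-0.012,-0.003],[0,0,0]],
  [[0,-0.012,-0.003],[0,0,0]],
])

```text
t: 13.08
ee_pos: [614.5, -191.7, 59.0]
orientation: [-1.673, 0.771, -0.614]
ft_force: [-4.5, 0.8, 6.8]
width: 27.1
```

Emit:
move_arm([
  [[0,0,0],[0,0,0]],
  [[0,0,0],[0,0,0]],
  [[0,0,0],[0,0,0]],
  [[0,0,0],[0,0,0]],
  [[0,0,0],[0,0,0]],
], gripper=1)

```text
t: 13.7
ee_pos: [614.5, -192.0, 58.0]
orientation: [-1.674, 0.773, -0.613]
ft_force: [-1.1, -0.7, 0.1]
width: 73.7
```

Run:
```python
from h import *
p,r,o=pose(); print(o["t"],p,o["width"],o["ft_force"],o["moment"])
im=wr(ctrl.get_image("wrist"),p,r); show(im,"pics/w8.png")
show(ctrl.get_image("scene"),"pics/s8.png",(220,290,200,300),7)
```

```text
13.7 [ 614.5431948  -191.95423203   57.97218999] 73.65127897891712 [-1.06752997 -0.70014027  0.14919281] [-0.29728677  0.38275822  0.01906706]
```

View pics/s8.png

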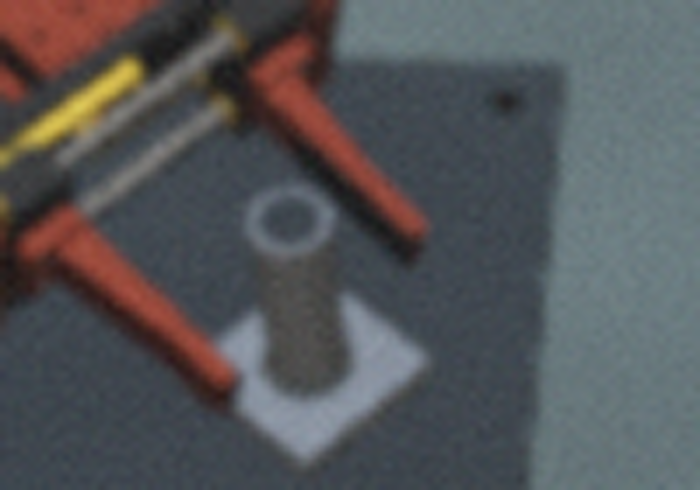

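View pics/w8.png

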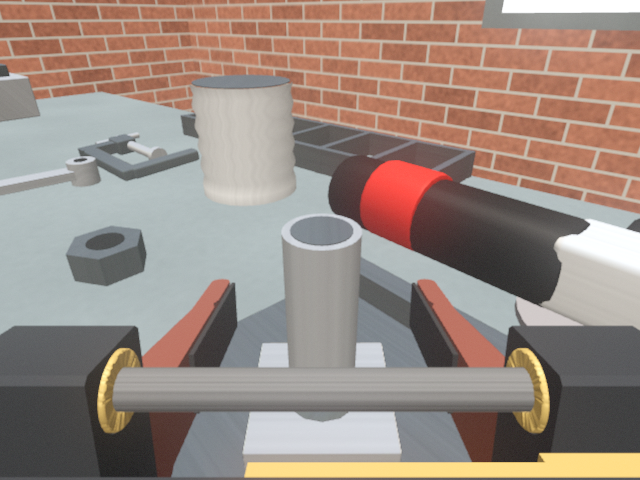

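Emit:
move_arm([
  [[0,0,-0.1],[0,0,0]],
  [[0,0,-0.3],[0,0,0]],
  [[0,0,-0.5],[0,0,0]],
  [[0,-0.05,-0.75],[0,0,0]],
  [[0,-0.15,-0.9],[0,0,0]],
])

```text
t: 14.42
ee_pos: [516.9, -275.4, 111.4]
orientation: [-1.674, 0.775, -0.614]
ft_force: [0.6, 0.5, -0.7]
width: 87.7
```

Run:
```python
from h import *
p,r,o=pose(); print(o["t"],p,o["width"],o["ft_force"],o["qpos"].round(2))
im=ctrl.get_image("top"); show(im,"pics/t9.png",(150,300,300,500),4)
for n in ("top","scene"):
    ctrl.get_image(n)
    for k in ["stub_mid","stub_top","lever_balance","lever_eye"]:
        print(n,k,[(round(d["p"],2),np.round(d["location"])) for d in ctrl.pinpoint(n,k)])
im2=ctrl.get_image("wrist"); im2=wr(im2,p,r); show(im2,"pics/w9.png")
```

```text
14.425 [ 516.85357642 -275.39382825  111.44306347] 87.73696110755871 [ 0.550755    0.51467064 -0.66793667] [-1.04  0.9   1.86  1.32  1.42 -1.19]
top stub_mid [(0.9, array([ 604., -201.,   56.])), (0.87, array([ 716., -467.,   20.])), (0.79, array([ 292., -211.,   19.])), (0.57, array([ 328., -427.,   24.]))]
top stub_top [(0.81, array([ 274., -163.,   17.])), (0.71, array([ 691., -504.,   12.])), (0.67, array([ 606., -202.,   99.]))]
top lever_balance [(0.6, array([544., 226.,  12.]))]
top lever_eye [(0.7, array([485., 235.,  12.]))]
scene stub_mid [(0.81, array([ 712., -468.,   23.])), (0.68, array([ 604., -200.,   55.])), (0.56, array([ 291., -206.,   26.])), (0.47, array([ 325., -426.,   22.]))]
scene stub_top [(0.73, array([ 275., -164.,   13.])), (0.72, array([ 605., -197.,  101.])), (0.59, array([ 689., -504.,   10.])), (0.58, array([ 310., -466.,   16.]))]
scene lever_balance [(0.78, array([546., 224.,  13.])), (0.71, array([413.,   1.,   0.]))]
scene lever_eye [(0.9, array([485., 238.,  13.])), (0.66, array([ 488., -513.,   -0.]))]
```

View pics/t9.png

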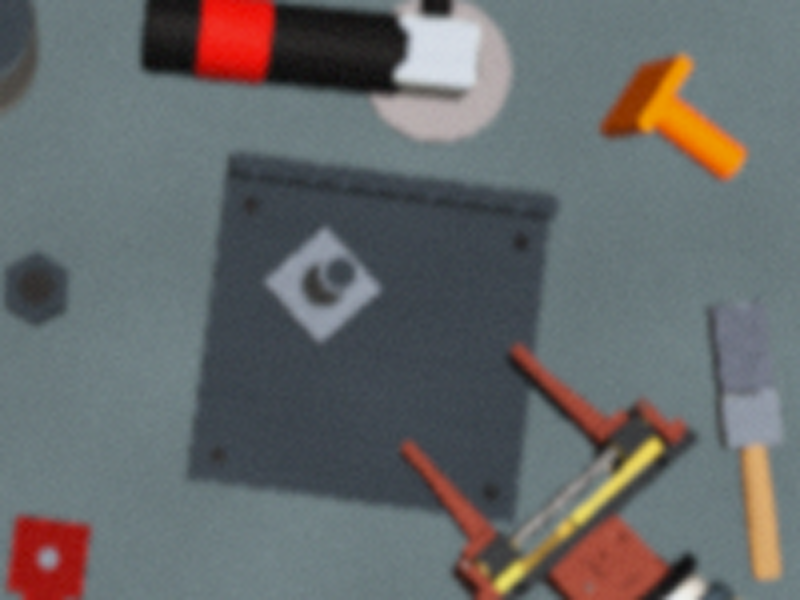

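View pics/w9.png

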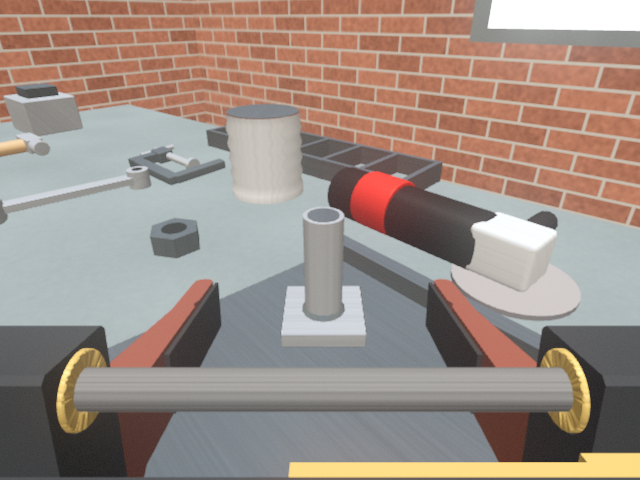

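Run:
```python
from h import *
p,r,o=pose()
im=ctrl.get_image("top"); print(ray(im,385.5,218,100), ray(im,300+322/4,150+285/4,22))
im2=wr(ctrl.get_image("wrist"),p,r); print(ray(im2,323.5,216.5,100))
W=[((510,-240,240),down(-49.5)*rx(26)),((530,-100,265),down(-25)),((540,50,265),down(28)),((540,190,230),down(80))]
for X,Rn in W:
    X=np.array(X,float); w=(r.inv()*Rn).as_rotvec()
    print((r.inv().apply(X-p)/150).round(3),(w/np.radians(60)).round(3),np.degrees(np.linalg.norm(w)).round()); p,r=X,Rn
```

```text
[ 604.1944352  -203.08514771  100.        ] [ 603.43890129 -201.23605129   22.        ]
[ 600.48799717 -205.16721997  100.        ]
[-0.205 -0.864 -0.1  ] [-0.847 -0.    -0.001] 51.0
[-0.623 -0.709  0.16 ] [-0.427 -0.093 -0.401] 36.0
[-0.362 -0.934  0.   ] [ 0.     0.    -0.883] 53.0
[ 0.438 -0.824  0.233] [ 0.     0.    -0.867] 52.0
```

Emit:
move_arm([
  [[-0.04,-0.17,-0.02],[-0.16,0,0]],
  [[-0.08,-0.34,-0.04],[-0.33,0,0]],
  [[-0.12,-0.51,-0.06],[-0.5,0,0]],
  [[-0.16,-0.68,-0.08],[-0.67,0,0]],
  [[-0.205,-0.86,-0.1],[-0.847,0,0]],
])

```text
t: 15.75
ee_pos: [509.4, -240.9, 240.1]
orientation: [-2.465, 1.139, -0.266]
ft_force: [0.1, -0.0, -0.9]
width: 87.5
```

Emit:
move_arm([
  [[-0.12,-0.14,0.03],[-0.085,-0.018,-0.08]],
  [[-0.25,-0.28,0.06],[-0.17,-0.037,-0.16]],
  [[-0.37,-0.42,0.1],[-0.256,-0.056,-0.24]],
  [[-0.5,-0.57,0.13],[-0.342,-0.074,-0.32]],
  [[-0.623,-0.709,0.16],[-0.427,-0.093,-0.401]],
])

```text
t: 16.38
ee_pos: [529.6, -99.9, 264.8]
orientation: [-3.064, 0.676, -0.004]
ft_force: [-0.6, -0.0, 0.7]
width: 87.7
```

Emit:
move_arm([
  [[-0.07,-0.19,0],[0,0,-0.17]],
  [[-0.14,-0.37,0],[0,0,-0.35]],
  [[-0.22,-0.56,0],[0,0,-0.53]],
  [[-0.29,-0.75,0],[0,0,-0.7]],
  [[-0.362,-0.934,0],[0,0,-0.88]],
])

```text
t: 17.0
ee_pos: [539.3, 50.1, 265.1]
orientation: [-3.043, -0.761, -0.009]
ft_force: [0.3, 0.5, 0.3]
width: 87.9
```

Emit:
move_arm([
  [[0.09,-0.16,0.05],[0,0,-0.17]],
  [[0.18,-0.33,0.09],[0,0,-0.34]],
  [[0.26,-0.5,0.14],[0,0,-0.52]],
  [[0.35,-0.66,0.19],[0,0,-0.7]],
  [[0.438,-0.824,0.233],[0,0,-0.867]],
])

```text
t: 17.62
ee_pos: [540.1, 190.1, 230.7]
orientation: [-2.404, -2.02, -0.011]
ft_force: [-0.1, -1.3, 0.2]
width: 87.7
```

Run:
```python
from h import *
p,r,o=pose(); print(o["t"],p,r.as_matrix().round(3),o["qpos"].round(2))
im=wr(ctrl.get_image("wrist"),p,r); show(im,"pics/w10.png")
for k in ["lever_balance","lever_eye"]: print(k,[(d["p"],np.round(d["location"])) for d in ctrl.pinpoint("wrist",k)])
```

```text
17.625 [540.06055272 190.07445845 230.71741171] [[ 0.172  0.985  0.004]
 [ 0.985 -0.172  0.006]
 [ 0.006  0.003 -1.   ]] [ 0.32  0.33  1.74  0.01  1.06 -1.08]
lever_balance [(0.94, array([547., 228.,  13.]))]
lever_eye [(0.95, array([484., 236.,  12.]))]
```

View pics/w10.png

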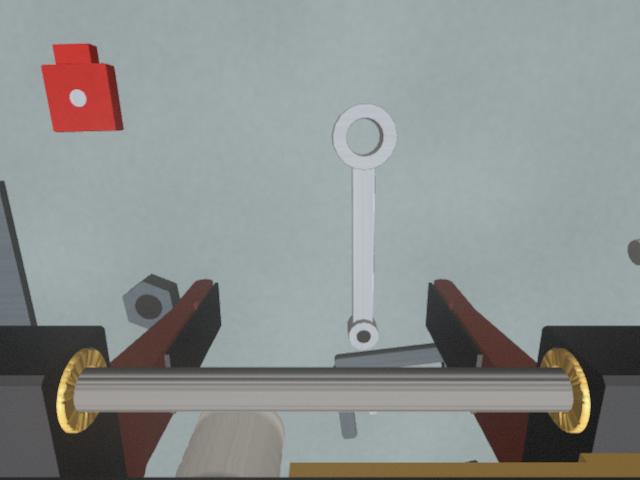

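Run:
```python
from h import *
p,r,o=pose(); im=wr(ctrl.get_image("wrist"),p,r)
show(im,"pics/w10c.png",(90,360,300,430),2.2)
E=ray(im,364.7,136.3,26);S=ray(im,362.8,336,26); d=(S-E); L=np.linalg.norm(d); yaw=np.degrees(np.arctan2(d[1],d[0])); print(E,S,L,yaw, E+d/L*64)
g=cv2.cvtColor(im["pixels"],cv2.COLOR_RGB2GRAY)
for q in cv2.createLineSegmentDetector().detect(g)[0][:,0]:
    if np.hypot(q[2]-q[0],q[3]-q[1])>60 and 340<q[0]<390:
        a=ray(im,q[0],q[1],18);b=ray(im,q[2],q[3],18); print(q.round(1),a.round(1),b.round(1),(np.degrees(np.arctan2(*(b-a)[:2][::-1]))).round(2))
```

```text
[483.3952577  237.12773647  26.        ] [670.43740123 206.39501219  26.        ] 189.55016169318878 -9.330843735554254 [546.54844669 226.75109349  26.        ]
[353.1 168.1 353.5 321.9] [509.1 223.5  18. ] [657.9 199.9  18. ] -9.02
[373.3 320.6 374.1 168.1] [660.1 219.4  18. ] [512.5 241.9  18. ] 171.31
[350.6 261.9 350.6 175.6] [595.7 207.1  18. ] [515.3 220.3  18. ] 170.71
```

View pics/w10c.png

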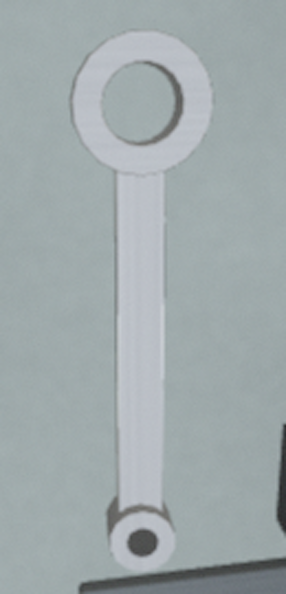

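Run:
```python
from h import *
print(steps([546.5,226.8,90],down(80.9)))
```

```text
(array([ 0.249, -0.006,  0.941]), array([ 0.003, -0.006, -0.021]))
```

Emit:
move_arm([
  [[0.05,0,0.19],[0,0,-0.005]],
  [[0.1,0,0.38],[0.001,-0.002,-0.01]],
  [[0.15,-0.003,0.57],[0.002,-0.004,-0.015]],
  [[0.2,-0.005,0.76],[0.003,-0.006,-0.02]],
  [[0.249,-0.006,0.941],[0.003,-0.006,-0.021]],
])

```text
t: 18.45
ee_pos: [547.3, 226.0, 89.8]
orientation: [2.393, 2.035, 0.001]
ft_force: [0.9, 0.3, 0.2]
width: 87.8
```

Run:
```python
from h import *
p,r,o=pose(); print(o["t"],p,r.as_matrix().round(4))
im=wr(ctrl.get_image("wrist"),p,r); show(im,"pics/w11.png")
print(steps([546.5,226.8,3],down(80.9)))
u=np.array([np.cos(np.radians(-9.1)),np.sin(np.radians(-9.1)),0])
print(proj(im,np.array([546.5,226.8,26])-64*u),proj(im,np.array([546.5,226.8,18])))
```

```text
18.45 [547.32043366 225.99255014  89.7706988 ] [[ 1.603e-01  9.871e-01  8.000e-04]
 [ 9.871e-01 -1.603e-01  2.000e-04]
 [ 4.000e-04  8.000e-04 -1.000e+00]]
(array([0.007, 0.007, 0.557]), array([-0.003,  0.002, -0.002]))
[325.20726201 140.58363577] [325.28379984 252.28854673]
```

View pics/w11.png

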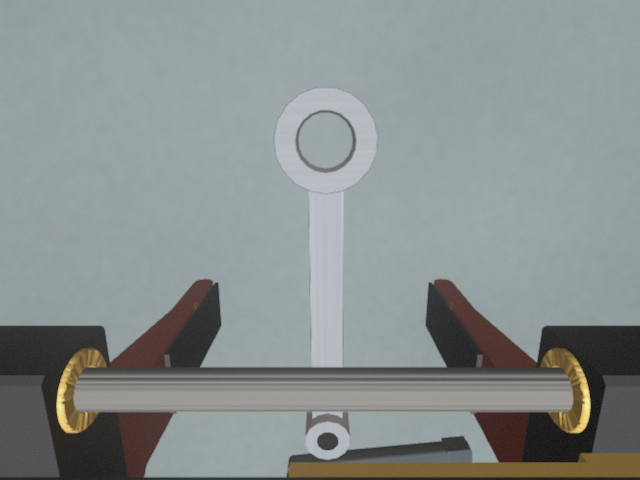

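Emit:
move_arm([
  [[0.007,0.007,0.15],[-0.003,0.002,-0.002]],
  [[0.007,0.007,0.3],[-0.003,0.002,-0.002]],
  [[0.007,0.007,0.43],[-0.003,0.002,-0.002]],
  [[0.007,0.007,0.52],[-0.003,0.002,-0.002]],
  [[0.007,0.007,0.557],[-0.003,0.002,-0.002]],
])

```text
t: 19.12
ee_pos: [548.1, 227.5, 6.1]
orientation: [2.387, 2.041, 0.006]
ft_force: [-0.1, -0.8, 0.1]
width: 87.7
```

Emit:
move_arm([
  [[0,0,0],[0,0,0]],
  [[0,0,0],[0,0,0]],
  [[0,0,0],[0,0,0]],
  [[0,0,0],[0,0,0]],
  [[0,0,0],[0,0,0]],
], gripper=0)

```text
t: 19.75
ee_pos: [548.3, 227.9, 6.9]
orientation: [2.386, 2.042, 0.007]
ft_force: [0.2, -0.1, -0.6]
width: 41.4
```

Emit:
move_arm([
  [[0,0,0],[0,0,0]],
  [[0,0,0],[0,0,0]],
  [[0,0,0],[0,0,0]],
  [[0,0,0],[0,0,0]],
  [[0,0,0],[0,0,0]],
], gripper=0)

```text
t: 20.38
ee_pos: [548.3, 227.8, 6.7]
orientation: [2.386, 2.042, 0.007]
ft_force: [0.6, -0.2, 0.6]
width: 19.6
```

Run:
```python
from h import *
for i in range(4):
    p,r,o=pose(); print(o["t"],p,o["orientation"],o["width"]); ctrl.get_image("wrist")
print(steps([546.5,226.8,1.5],down(80.9)))
```

```text
20.375 [548.25314024 227.82672256   6.72156312] [2.38603999 2.04180597 0.00668009] 19.570756463675266
20.425 [548.2520552  227.81962938   6.72754971] [2.3859581  2.04186051 0.00671763] 19.83785780021668
20.475 [548.23179228 227.80545101   6.7266784 ] [2.38604798 2.04179333 0.00663852] 19.690126490745723
20.525 [548.22658135 227.81988988   6.72981973] [2.38602652 2.04182741 0.00667147] 19.633276537776304
(array([-0.008, -0.01 ,  0.035]), array([ 0.003, -0.002,  0.003]))
```

Emit:
move_arm([
  [[0,0,0],[0,0,0]],
  [[0,0,0],[0,0,0]],
  [[0,0,0],[0,0,0]],
  [[0,0,0],[0,0,0]],
  [[0,0,0],[0,0,0]],
], gripper=0.5)

```text
t: 21.2
ee_pos: [548.3, 227.9, 6.7]
orientation: [2.386, 2.042, 0.007]
ft_force: [-0.0, -0.4, 1.5]
width: 44.0
```

Run:
```python
from h import *
for i in range(4):
    p,r,o=pose(); print(o["t"],p,o["orientation"],o["width"]); im=ctrl.get_image("wrist")
print(steps([546.5,226.8,1.5],down(80.9)))
show(im,"pics/w12.png")
```

```text
21.2 [548.27442397 227.90463852   6.73682329] [2.38607349 2.04180254 0.00689055] 44.01747958102581
21.25 [548.27685043 227.86959405   6.74248292] [2.38606258 2.04176906 0.00684772] 44.23047040717436
21.3 [548.26265465 227.88291829   6.73457123] [2.38608884 2.04176829 0.00688405] 44.100181777004
21.35 [548.28970035 227.88863851   6.75347399] [2.38598886 2.04184084 0.00695592] 43.51332587347241
(array([-0.009, -0.011,  0.035]), array([ 0.004, -0.002,  0.003]))
```

View pics/w12.png

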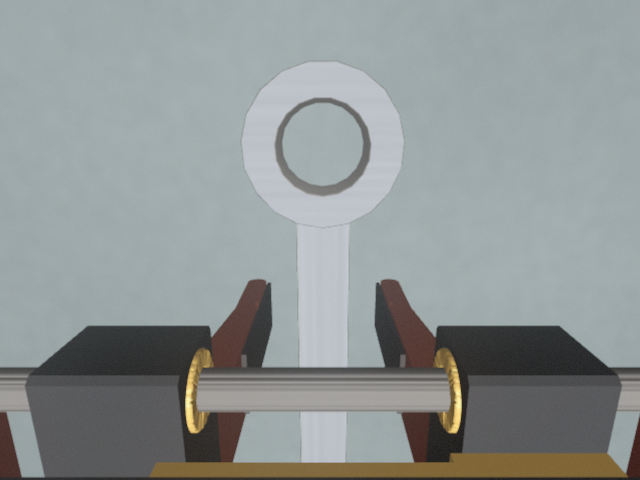

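Run:
```python
from h import *
p,r,o=pose(); im=wr(ctrl.get_image("wrist"),p,r)
E=ray(im,322.8,144,26); u=np.array([np.cos(np.radians(-9.1)),np.sin(np.radians(-9.1)),0]); print(E,E+64*u,steps(E*[1,1,0]+64*u+[0,0,1.5],down(80.9)))
```

```text
[482.59790091 237.32402005  26.        ] [545.79238454 227.20190374  26.        ] (array([-0.007, -0.016,  0.035]), array([ 0.004, -0.002,  0.003]))
```

Emit:
move_arm([
  [[-0.003,-0.007,0.017],[0.002,-0.001,0.002]],
  [[-0.007,-0.014,0.035],[0.004,-0.002,0.003]],
  [[-0.007,-0.014,0.035],[0.004,-0.002,0.003]],
  [[-0.007,-0.014,0.035],[0.004,-0.002,0.003]],
  [[-0.007,-0.014,0.035],[0.004,-0.002,0.003]],
])

```text
t: 22.08
ee_pos: [546.1, 227.2, 1.6]
orientation: [-2.39, -2.038, -0.0]
ft_force: [-0.1, -0.4, -0.5]
width: 43.8
```

Emit:
move_arm([
  [[0,0,0],[0,0,0]],
  [[0,0,0],[0,0,0]],
  [[0,0,0],[0,0,0]],
  [[0,0,0],[0,0,0]],
  [[0,0,0],[0,0,0]],
], gripper=0)

```text
t: 22.7
ee_pos: [546.2, 227.4, 1.5]
orientation: [-2.39, -2.039, -0.001]
ft_force: [-0.2, 1.5, -0.2]
width: 19.6
```

Emit:
move_arm([
  [[0,0,-0.02],[0,0,0]],
  [[0,0,-0.1],[0,0,0]],
  [[0,0,-0.2],[0,0,0]],
  [[0,0,-0.35],[0,0,0]],
  [[0,0,-0.4],[0,0,0]],
])

```text
t: 23.32
ee_pos: [547.1, 227.5, 63.6]
orientation: [2.39, 2.039, 0.005]
ft_force: [0.9, -0.3, -8.4]
width: 19.7
```

Run:
```python
from h import *
im=ctrl.get_image("wrist")
p,r,o=pose();im=wr(ctrl.get_image("wrist"),p,r); print(o["t"],p,r.as_matrix().round(4),o["ft_force"],o["moment"],o["width"])
show(im,"pics/w13.png")
show(ctrl.get_image("scene"),"pics/s13.png",(190,300,350,480),5)
```

```text
23.375 [547.14113876 227.50603987  63.757746  ] [[ 0.1577  0.9875  0.0025]
 [ 0.9875 -0.1577  0.0017]
 [ 0.002   0.0022 -1.    ]] [-0.62871853 -0.11112096 -6.80669654] [ 0.01236084 -0.01539258 -0.00373469] 19.48905426536331
```

View pics/w13.png

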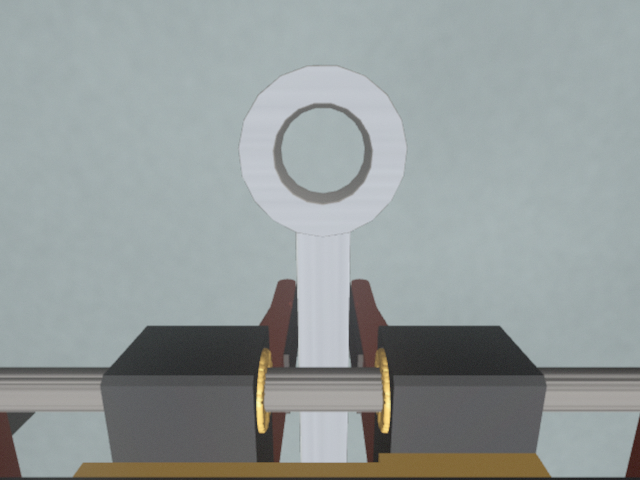

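View pics/s13.png

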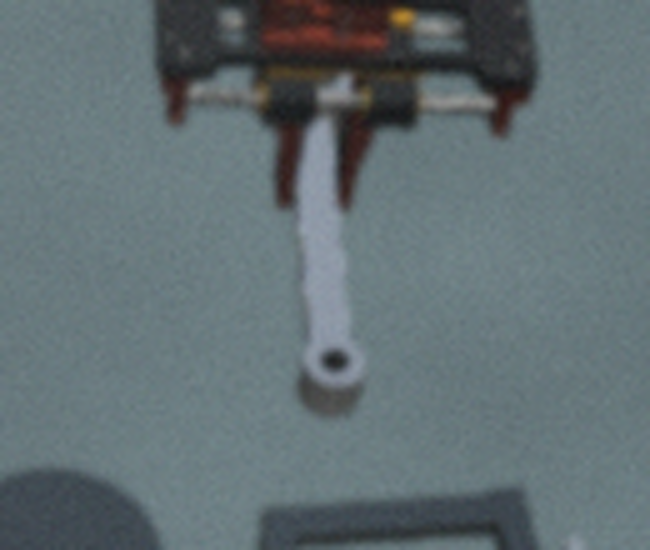

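Run:
```python
from h import *
p,r,o=pose(); im=wr(ctrl.get_image("wrist"),p,r)
for s in (64,64.5): print(proj(im,p+r.apply([0,-s,1.5-26])))
print("w",ray(im,322.8,150.5,p[2]+24.5)-p)
W=[((555,150,160),80.9),((566,30,200),60),((578,-90,205),25),((590,-200,205),-8.6+10),((594,-260,205),-8.6)]
for X,y in W:
    Rn=down(y);X=np.array(X,float); w=(r.inv()*Rn).as_rotvec()
    print((r.inv().apply(X-p)/150).round(3),(w/np.radians(60)).round(3),np.degrees(np.linalg.norm(w)).round()); p,r=X,Rn
```

```text
[325.18110936 151.81124482]
[325.18228348 150.22534882]
w [-63.73962835   9.37887695  24.5       ]
[-0.498  0.139 -0.654] [ 0.    -0.001  0.   ] 0.0
[-0.778  0.199 -0.267] [0.    0.    0.348] 21.0
[-0.653  0.469 -0.033] [0.    0.    0.583] 35.0
[-0.237  0.698  0.   ] [0.    0.    0.393] 24.0
[0.017 0.401 0.   ] [0.    0.    0.167] 10.0
```

Emit:
move_arm([
  [[-0.05,0.01,-0.1],[0,0,0]],
  [[-0.15,0.04,-0.24],[0,0,0]],
  [[-0.27,0.075,-0.4],[0,0,0]],
  [[-0.39,0.11,-0.54],[0,0,0]],
  [[-0.5,0.139,-0.654],[0,0,0]],
])

```text
t: 24.15
ee_pos: [555.4, 148.2, 161.6]
orientation: [2.391, 2.038, 0.002]
ft_force: [0.5, 0.5, -7.6]
width: 19.5
```

Emit:
move_arm([
  [[-0.15,0.04,-0.08],[0,0,0.07]],
  [[-0.31,0.08,-0.15],[0,0,0.14]],
  [[-0.46,0.12,-0.2],[0,0,0.21]],
  [[-0.62,0.16,-0.24],[0,0,0.28]],
  [[-0.778,0.2,-0.267],[0,0,0.348]],
])

```text
t: 24.78
ee_pos: [565.9, 28.1, 200.6]
orientation: [-2.722, -1.568, -0.001]
ft_force: [0.2, 0.3, -7.7]
width: 19.8
```

Emit:
move_arm([
  [[-0.13,0.09,-0.01],[0,0,0.12]],
  [[-0.26,0.19,-0.02],[0,0,0.23]],
  [[-0.39,0.28,-0.03],[0,0,0.35]],
  [[-0.52,0.37,-0.03],[0,0,0.47]],
  [[-0.653,0.469,-0.033],[0,0,0.583]],
])

```text
t: 25.4
ee_pos: [577.5, -91.7, 205.0]
orientation: [-3.068, -0.675, 0.001]
ft_force: [0.3, 1.0, -7.3]
width: 19.9
```

Emit:
move_arm([
  [[-0.05,0.15,0],[0,0,0.08]],
  [[-0.1,0.3,0],[0,0,0.16]],
  [[-0.15,0.45,0],[0,0,0.24]],
  [[-0.2,0.58,0],[0,0,0.32]],
  [[-0.237,0.698,0],[0,0,0.393]],
])

```text
t: 26.02
ee_pos: [589.5, -201.7, 204.9]
orientation: [-3.141, -0.036, 0.001]
ft_force: [0.4, 0.0, -7.8]
width: 19.6
```

Run:
```python
from h import *
ctrl.get_image("wrist"); ctrl.get_image("wrist")
p,r,o=pose();im=wr(ctrl.get_image("wrist"),p,r); print(o["t"],p,r.as_matrix().round(4),o["ft_force"],o["moment"],o["width"],o["qpos"].round(2))
show(im,"pics/w14.png")
t=ctrl.get_image("top"); show(t,"pics/t14.png",(150,300,300,500),4)
show(ctrl.get_image("scene"),"pics/s14.png",(190,300,150,310),5)
```

```text
26.125 [ 589.93216407 -202.58158712  204.94273205] [[ 9.997e-01  2.280e-02  1.000e-04]
 [ 2.280e-02 -9.997e-01 -2.000e-04]
 [ 1.000e-04  2.000e-04 -1.000e+00]] [-0.80940227  0.30399209 -8.31390794] [-0.0455927   0.01073351 -0.07164886] 19.578820719840554 [-0.35  0.44  1.65 -0.    1.05 -0.37]
```

View pics/w14.png

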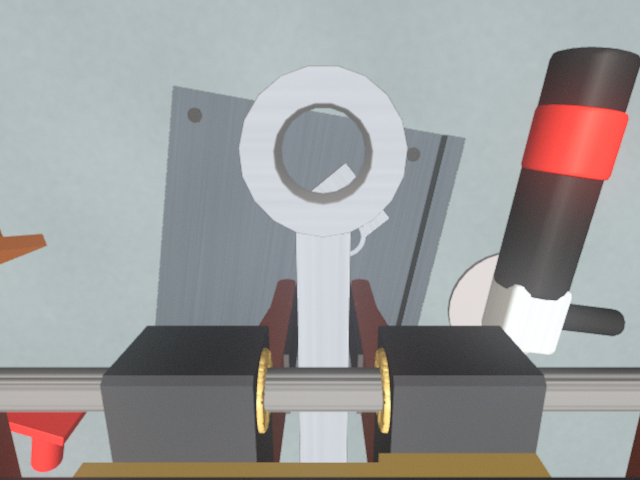

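View pics/t14.png

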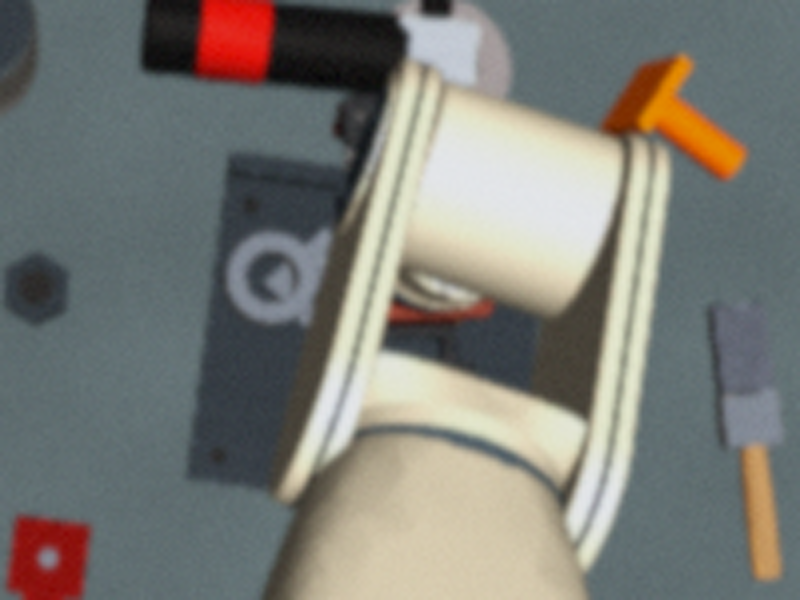

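View pics/s14.png

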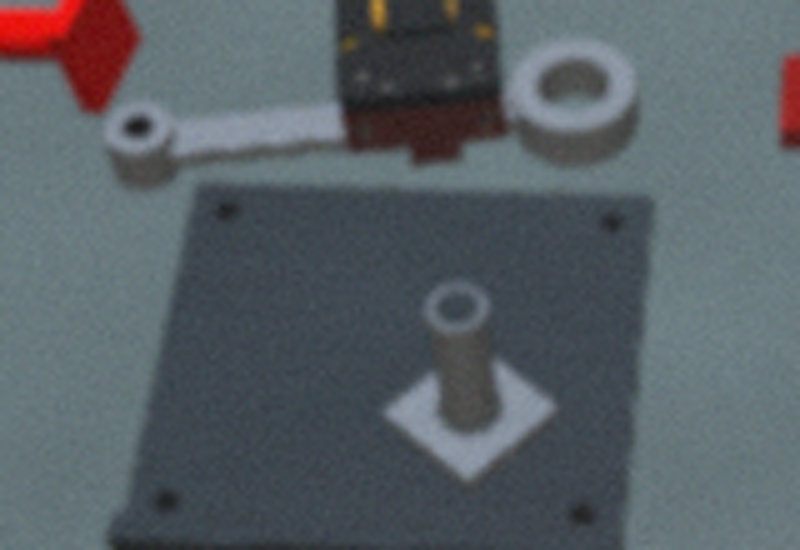

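Run:
```python
from h import *
im=ctrl.get_image("scene"); print(ray(im,150+457/5,190+307/5,100))
f=[(382,412),(470,358+6),(558,407),(469,484)]
print([ray(im,150+a/5,190+b/5,22) for a,b in f]); print(np.mean([ray(im,150+a/5,190+b/5,22) for a,b in (f[0],f[2])],0))
for k in ["stub_top","stub_mid"]: print(k,[(d["p"],np.round(d["location"],1)) for d in ctrl.pinpoint("scene",k)][:4])
p,r,o=pose()
u=np.array([np.cos(np.radians(-98.6)),np.sin(np.radians(-98.6)),0])
C=np.array([604,-201,0]); T=C+64*u+[0,0,155]; print(T,steps(T,down(-8.6)))
```

```text
[ 604.3380652  -196.96359057  100.        ]
[array([ 602.28991423, -239.82764085,   22.        ]), array([ 577.27689642, -195.93789758,   22.        ]), array([ 608.76242165, -154.38113859,   22.        ]), array([ 650.27332871, -199.5638646 ,   22.        ])]
[ 605.52616794 -197.10438972   22.        ]
stub_top [(0.93, array([ 689. , -506.1,   13. ])), (0.62, array([ 604.2, -197.6,  100.5])), (0.62, array([ 308.5, -468.9,   15.8]))]
stub_mid [(0.79, array([ 713.3, -468.6,   23.5])), (0.7, array([ 602.4, -196.2,   55.6])), (0.59, array([ 291.9, -203.7,   24.9]))]
[ 594.42973802 -264.28040839  155.        ] (array([0.018, 0.432, 0.329]), array([-0.001,  0.001,  0.169]))
```

Emit:
move_arm([
  [[0.003,0.09,0.03],[0,0,0.034]],
  [[0.007,0.18,0.1],[0,0,0.07]],
  [[0.011,0.28,0.19],[0,0,0.11]],
  [[0.015,0.37,0.28],[0,0,0.14]],
  [[0.018,0.426,0.329],[-0.001,0.001,0.169]],
])

```text
t: 27.05
ee_pos: [594.0, -264.9, 153.1]
orientation: [-3.132, 0.242, 0.002]
ft_force: [0.1, 0.6, -8.4]
width: 20.0
```

Emit:
move_arm([
  [[0,0,0],[0,0,0]],
  [[0,0,0],[0,0,0]],
  [[0,0,0],[0,0,0]],
  [[0,0,0],[0,0,0]],
  [[0,0,0],[0,0,0]],
])

```text
t: 27.68
ee_pos: [594.8, -263.7, 155.2]
orientation: [3.132, -0.236, 0.002]
ft_force: [-0.0, -0.4, -8.4]
width: 20.2
```

Run:
```python
from h import *
p,r,o=pose();im=wr(ctrl.get_image("wrist"),p,r); print(o["t"],p,r.as_matrix().round(4),o["ft_force"],o["moment"],o["width"])
show(im,"pics/w15.png")
t=ctrl.get_image("top"); show(t,"pics/t15.png",(170,270,330,430),6)
show(ctrl.get_image("scene"),"pics/s15.png",(190,300,150,310),5)
for n in ("scene","wrist","top"):
  for k in ("lever_eye","lever_balance","stub_top"):print(n,k,[(d["p"],np.round(d["location"],1)) for d in ctrl.pinpoint(n,k)][:2])
```

```text
27.675 [ 594.78216448 -263.72735113  155.24439542] [[ 9.887e-01 -1.500e-01  9.000e-04]
 [-1.500e-01 -9.887e-01 -7.000e-04]
 [ 1.000e-03  6.000e-04 -1.000e+00]] [-0.03398824 -0.38558923 -8.37159459] [-0.08169929  0.03514795  0.0204239 ] 20.19929763160775
scene lever_eye [(0.18, array([ 484.3, -513.5,   -1.3]))]
scene lever_balance [(0.63, array([ 595.3, -266.4,  167.7])), (0.31, array([ 6.058e+02,  1.150e+01, -5.000e-01]))]
scene stub_top [(0.94, array([ 688.4, -502.7,   12.3])), (0.93, array([ 605.1, -199.7,  101.2]))]
wrist lever_eye []
wrist lever_balance [(0.55, array([ 592.6, -265.9,  171.4]))]
wrist stub_top [(0.85, array([ 602.8, -200.2,  104.2]))]
top lever_eye [(0.85, array([ 608.1, -201.3,  166.7])), (0.2, array([7.789e+02, 5.290e+01, 6.000e-01]))]
top lever_balance []
top stub_top [(0.85, array([ 689.7, -504.5,   13. ])), (0.52, array([ 272.5, -165.2,   15.5]))]
```

View pics/w15.png

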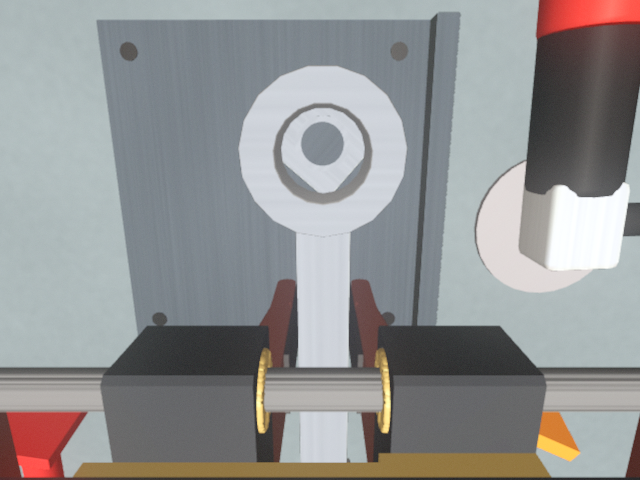

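View pics/t15.png

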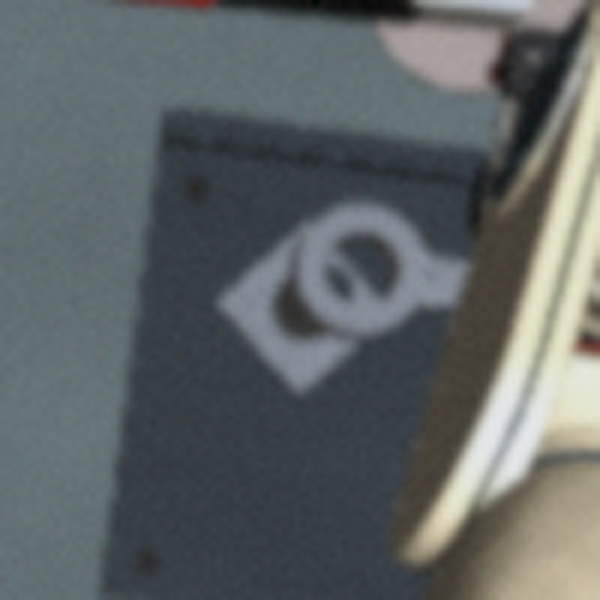

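View pics/s15.png

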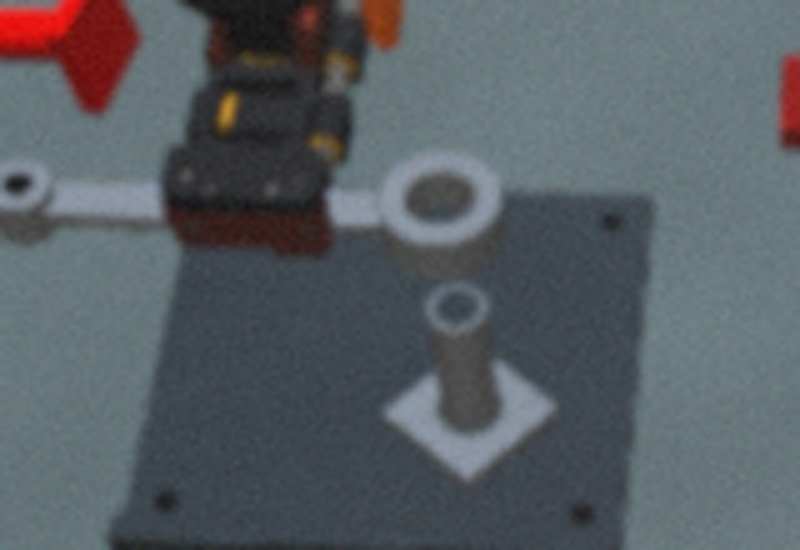

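Run:
```python
from h import *
p,r,o=pose();im=wr(ctrl.get_image("wrist"),p,r); zt=p[2]+24.5
show(im,"pics/w15c.png",(40,260,210,470),3)
print("wrist eye",ray(im,323,150.8,zt),"post",ray(im,322.5,144,100))
s=ctrl.get_image("scene"); print("scene eye",ray(s,150+441/5,190+200/5,zt),"post",ray(s,150+457/5,190+307/5,100))
t=ctrl.get_image("top"); print("top eye",ray(t,330+363/6,170+270/6,zt))
print("FK eye",p+r.apply([0,-64,0]))
sm=ray(s,150+20/5,190+183/5,zt);print("scene small",sm)
g=cv2.cvtColor(im["pixels"],cv2.COLOR_RGB2GRAY)
for q in cv2.createLineSegmentDetector().detect(g)[0][:,0]:
    if np.hypot(q[2]-q[0],q[3]-q[1])>60 and 80<q[0]<500 and abs(q[3]-q[1])>50:
        for z in (10,28,p[2]+16.5):
            a=ray(im,q[0],q[1],z);b=ray(im,q[2],q[3],z); print(q.round(1),round(z),a.round(1),(np.degrees(np.arctan2(*(b-a)[:2][::-1]))%180).round(2))
```

```text
wrist eye [ 604.90128029 -200.5168939   179.41317799] post [ 604.56515741 -201.26687258  100.        ]
scene eye [ 606.91625864 -197.62810501  179.41317799] post [ 604.3380652  -196.96359057  100.        ]
top eye [ 602.99623107 -202.84152211  179.41317799]
FK eye [ 604.28531151 -200.65091766  154.88465907]
scene small [ 576.09637715 -384.95956009  179.41317799]
[389.4 429.4 389.  369.4] 10 [ 625. -454.   10.] 83.99
[389.4 429.4 389.  369.4] 28 [ 623.9 -438.6   28. ] 83.99
[389.4 429.4 389.  369.4] 171 [ 614.9 -316.3  171.4] 83.99
[348.4 366.9 349.2 231.9] 10 [ 598.  -387.2   10. ] 81.95
[348.4 366.9 349.2 231.9] 28 [ 598.4 -375.8   28. ] 81.95
[348.4 366.9 349.2 231.9] 171 [ 602.2 -284.8  171.4] 81.95
[295.7 248.1 297.8 348.1] 10 [ 571.8 -278.6   10. ] 81.47
[295.7 248.1 297.8 348.1] 28 [ 573.8 -273.6   28. ] 81.47
[295.7 248.1 297.8 348.1] 171 [ 589.8 -233.6  171.4] 81.47
[112.  462.1  99.4 384.4] 10 [ 375.2 -450.8   10. ] 81.29
[112.  462.1  99.4 384.4] 28 [ 388.8 -435.7   28. ] 81.29
[112.  462.1  99.4 384.4] 171 [ 497.1 -314.9  171.4] 81.29
[437.   14.3 417.  323.2] 10 [ 692.2 -
[... 305 characters left out ...]
1.4
[393.9 375.7 390.3 450.7] 10 [ 634.6 -401.3   10. ] 81.5
[393.9 375.7 390.3 450.7] 28 [ 633.  -389.1   28. ] 81.5
[393.9 375.7 390.3 450.7] 171 [ 619.5 -291.5  171.4] 81.5
[137.2 333.1  95.7  20.4] 10 [ 431.8 -330.2   10. ] 81.39
[137.2 333.1  95.7  20.4] 28 [ 442.1 -322.2   28. ] 81.39
[137.2 333.1  95.7  20.4] 171 [ 523.8 -258.   171.4] 81.39
[460.5  13.  436.2 323.2] 10 [ 707.7 -134.4   10. ] 81.37
[460.5  13.  436.2 323.2] 28 [ 701.7 -137.9   28. ] 81.37
[460.5  13.  436.2 323.2] 171 [ 653.9 -165.6  171.4] 81.37
[256.1 459.4 251.7 379.4] 10 [ 503.5 -467.6   10. ] 81.46
[256.1 459.4 251.7 379.4] 28 [ 509.6 -451.5   28. ] 81.46
[256.1 459.4 251.7 379.4] 171 [ 557.6 -322.8  171.4] 81.46
```

View pics/w15c.png

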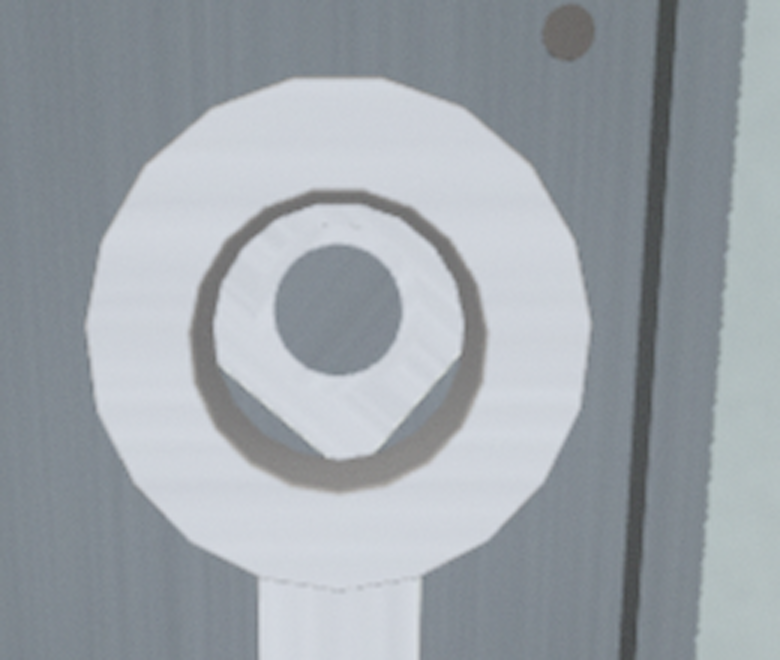

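Run:
```python
from h import *
p,r,o=pose(); s=ctrl.get_image("scene")
show(s,"pics/s16.png",(210,250,145,265),6.5)
print(p)
for y in (-64,126): print((proj(s,p+r.apply([0,y,-24.5]))-[145,210])*6.5)
print("post",(proj(s,np.array([604.3,-201,100]))-[145,210])*6.5)
print(steps([594.3,-264.2,131.5],down(-8.6)))
```

```text
[ 594.64119583 -263.93167594  154.91089612]
[596.74585832 125.0146237 ]
[ 48.17009581 107.71166803]
post [615.36943424 269.97623368]
(array([-0.002,  0.002,  0.156]), array([ 0.   , -0.001, -0.001]))
```

View pics/s16.png

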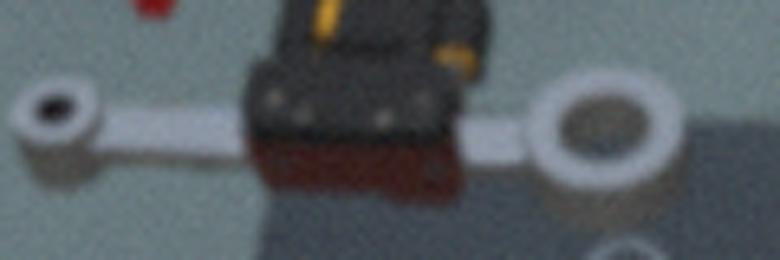

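Emit:
move_arm([
  [[0,0,0.02],[0,0,0]],
  [[-0.001,0.001,0.06],[0,0,0]],
  [[-0.002,0.001,0.1],[0,0,0]],
  [[-0.002,0.002,0.14],[0,0,0]],
  [[-0.002,0.002,0.156],[0,0,0]],
])

```text
t: 29.1
ee_pos: [594.0, -264.1, 130.8]
orientation: [3.132, -0.237, -0.0]
ft_force: [-0.3, -0.4, -7.7]
width: 19.7
```

Emit:
move_arm([
  [[0,0,0],[0,0,0]],
  [[0,0,0],[0,0,0]],
  [[0,0,0],[0,0,0]],
  [[0,0,0],[0,0,0]],
  [[0,0,0],[0,0,0]],
])

```text
t: 29.72
ee_pos: [594.4, -264.2, 131.6]
orientation: [3.132, -0.237, 0.001]
ft_force: [-0.3, -0.5, -7.6]
width: 19.8
```

Run:
```python
from h import *
p,r,o=pose();im=wr(ctrl.get_image("wrist"),p,r); print(o["t"],p,r.as_matrix().round(4),o["ft_force"],o["moment"],o["width"],abs(o["qvel"]).max())
show(im,"pics/w17.png",(40,260,210,470),3)
s=ctrl.get_image("scene"); show(s,"pics/s17.png",(190,300,150,310),5)
zt=p[2]+24.5
print("wrist eye",ray(im,323,150.8,zt))
for v in (142,144,146,148): print(v,ray(im,322.7,v,100))
```

```text
29.725 [ 594.37258183 -264.2062306   131.63736121] [[ 9.886e-01 -1.504e-01  7.000e-04]
 [-1.504e-01 -9.886e-01 -6.000e-04]
 [ 8.000e-04  5.000e-04 -1.000e+00]] [-0.31615083 -0.51254935 -7.62492348] [-0.14281638  0.04699476  0.00765885] 19.796375293700855 0.002277735587782593
wrist eye [ 604.61213955 -200.79871165  156.13736121]
142 [ 604.65661722 -199.84984947  100.        ]
144 [ 604.52326493 -200.72128474  100.        ]
146 [ 604.38958029 -201.5948918   100.        ]
148 [ 604.25556206 -202.47067878  100.        ]
```

View pics/w17.png

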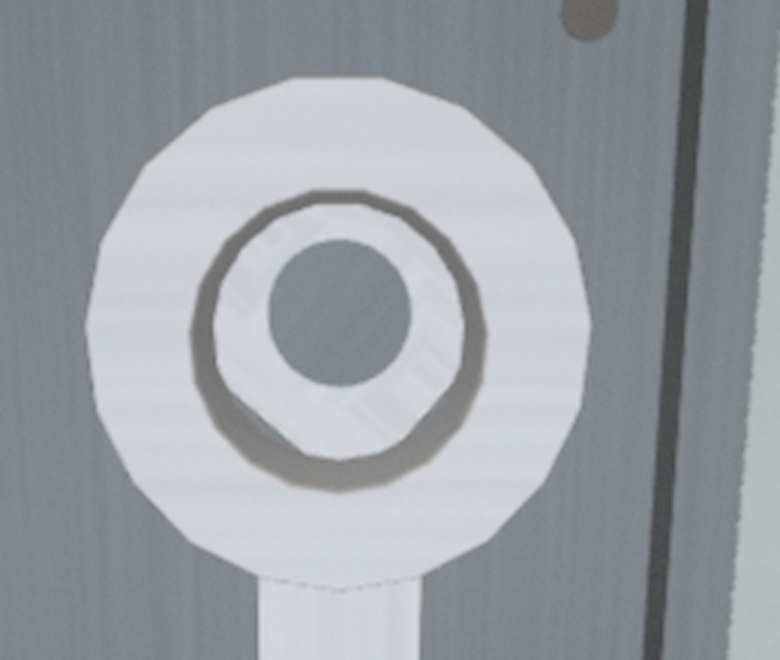

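View pics/s17.png

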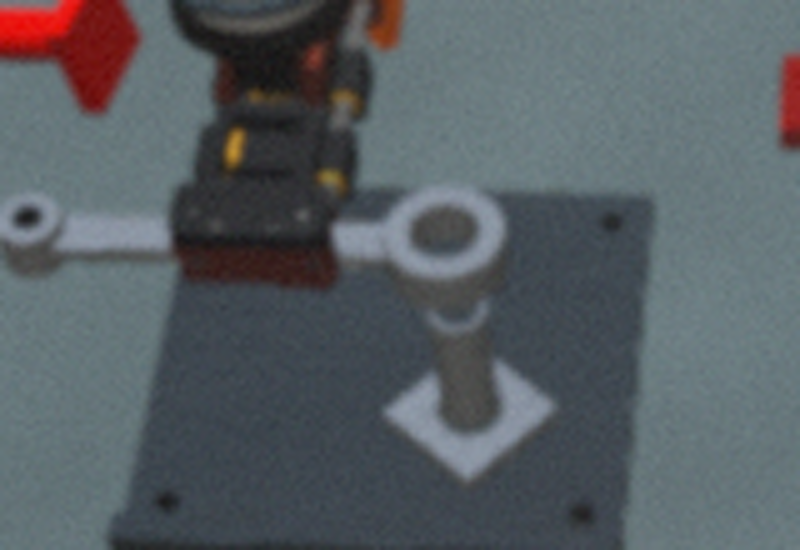

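Run:
```python
from h import *
print(ctrl.close_job())
```

```text
the job is handed in; nothing more can be done
None
```

The post is standing on its square foot on the plate and has been let go. The arm is holding the lever above it, and I handed the job in at about 30 s of the 66 s allowed.

**What I did:** I gripped the grey steel post, not the orange or red look-alikes, tipped it upright, set it down square and released it. I gripped the lever once and opened again to seat it about 5 mm lower. Then I lifted it at the balance point, turned it parallel to the fence and lowered it over the post.

**Last checks:**
- **Centring:** the wrist camera puts the eye at (604.6, -200.8) mm and the post top at (604.5, -200.7) mm, less than 1 mm apart.
- **Gap:** about 30 mm, worked out from the tool height of 131.6 mm rather than measured directly.
- **Bar direction:** about 81.4° from the tool yaw, against 81.4° for the fence. The bar edges in the picture read 81.5° and 82.0°.
- **Hold:** the arm was still, the opening was 19.8 mm on the 20 mm bar, and the force was only the lever's weight. Neither the final picture nor the forces showed contact with the post.

**Disagreements:**
- **Scene camera:** with the lever still about 23 mm above its final height, it put the eye about 2.6 mm further out in x than the post. I went with the wrist camera.
- **Level:** two rough readings suggest the eye end hangs lower by up to 1°. I left that uncorrected because it is near the measurement error.
- **Bystanders:** none was touched that I know of, but I didn't measure their positions again at the end.

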